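Hang the varnished hull on the drying rail

ROBOT

A 6-joint arm with a two-finger parallel gripper is mounted at the origin on the work surface. World frame = base frame: x ahead of the robot, y to its left, z up, the work surface at z = 0. Lengths are in m, angles in rad, forces in N, time in s.
With the tool pointing down it reaches from about 0.225 to 0.725 m from the base axis. Payload 3.1 kg.
Tool frame: the origin (TCP) lies on the centre line of the jaws, within the pads' length; the fingertips stand 8 mm ahead of it and the grasp point (between the pads) lies 11 mm behind it; z points along the fingers, y is the direction in which the jaws open and shut (so a half turn about z gives the same grasp; the last joint's range is limited). The gripper opens to 85 mm and grips with 20 to 120 N. Pads are 22 mm wide; open, the fingers measure 114 mm over their backs; the gripper's body (76 mm by 85 mm) begins 54 mm behind the grasp point. The pads swing forward as they close: fully open they stand 13 mm farther back than shut.
Start: joints at [1.153, 0.048, 0.099, 1.622, 0, 1.443], TCP at [0.15, 0.503, 0.239] pointing down, gripper open.
Joint ranges: [-2.91, 2.91], [-0.99, 1.94], [-1.21, 1.42], [-2.12, 2.29], [-1.49, 1.47], [-3.14, 3.14]. Speed limits (rad/s): [2.79, 2.79, 3.14, 3.14, 3.14, 3.14].

INTERFACE

Orientations are given as [roll, pitch, yaw] about the fixed x, y, z axes, in that order (R = Rz(yaw) Ry(pitch) Rx(roll)).
In Python, from station import sensors, vision, ctrl gives the robot as it stands. The module is installed in compiled form; this text tells all that it offers.
- The arm moves only by the tool servo_tool, never from a script. Its argument "motion" is a list of rows, each a list of 5 numbers: the shift along the tool's x, y, z in m, then the turn about the tool's z in units of 5 degrees (1.0 is 5 degrees), then the closure, from -1 (fully open) to 1 (shut). A call has 1 to 12 rows; each row is the pose to reach, as a shift and turn from the pose commanded when the call began, along the tool's axes at that moment; what a row does not reach only later rows make up. A row lasts 1/12 s, in which the tool goes at most 41.7 mm and 7.16 degrees, less where a joint would pass 70% of its speed; a pose out of reach is approached as far as the arm can. A call with a gripper value outside its range is refused whole. The fingers move at their own pace and stop on an object; "squeeze" is the grip in N (left out, the last holds). Time passes only in rows, so rows that repeat a pose let the fingers close. It gives the time, the measured TCP pose, the force and the opening at its end, in the units of the state.
- sensors.get_state(): the state, without advancing time (a new reading comes with each control period).
- vision.grab_frame(name): name is "side" or "top"; returns the picture (400x640x3 uint8, red, green, blue); there is no depth.
- vision.calibration(name): a dict with "camera_matrix" (3x3 intrinsics, pixels), "extrinsics" (4x4, takes a point from camera to world coordinates). Camera axes: x right, y down, z forward; pixel columns grow to the right and rows downward; lengths in m; the calibration is good to about 2 mm. A picture is of the moment at which its call begins. calibration takes no time and is no camera call.
- ctrl.sign_off(): hands the job in, once; it reports no verdict.
The state is a dict: "t": time; "joint_pos": joint angles; "qd": joint speeds; "joint_efforts": joint torques, N m; "eef_pos": TCP position; "tcp_rot": TCP orientation; "contact_force": force on the tool from outside, world axes, zero at the start; "wrist_torque": the same for the moment, N m; "width": finger opening in m.
Only numpy, scipy, OpenCV 4.12 (cv2) and the standard library are available. Lean on these libraries where they do the work, as an engineer would, in place of code of your own. Each camera call takes 0.05 s, during which the arm holds its last target.

TASK

Take the varnished model hull out of its cradle by the finger tab of its hanger, hook it over the open stretch of the drying rail, then slide it along under the clear dust hood until its hook just meets the stop collar, and leave it hanging there, still and square to the rail. Do not shove the collar along, do not touch the tacky hull with gripper or arm, and leave the other hull and the things on the bench as they are.

Things in the scene. Friction and masses are not known exactly. Their poses are not given: they have to be found in the camera images.
- carrier_hull (a point): Half-way up the hull that stands in the cradle, under the hook, 5 mm aft of mid-length. Hull grey, 170 long, 46 wide, 45 mm deep, bow at +x, keel underside 22.5 mm below this point. With its hanger of aluminium flat bar, 20 mm wide, screwed to the deck it is one rigid piece of 0.17 to 0.34 kg, balanced under the hook. Axes: x along the hull, y to its left, z up.
- carrier_tab (a point): Where to pinch that hanger: on its finger tab, the top 50 mm of the bar, 20 mm wide (along y), 6 mm thick, leaning 35 degrees from vertical towards the hull's -x. The point is mid-section, 33 mm up from the tab's root, 17 mm below its end, 163 mm above the keel. Fingers either side in y, pointing down along the tab, stay above the hook. Axes as the hull's.
- carrier_seat (a point): Centre of that hanger's hook, on the rail's axis once hung; 125 mm above the keel; the tab point is 23 mm to -x, 38 mm above. The hook is an upturned U, 20 mm wide (y +-10 mm), 21 mm clear in x; crown 6 to 11 mm above; lip at x +10.5 to +15.5 mm ends 14 mm below; the leg at x -10.5 to -15.5 mm goes on down. It goes over the rail from the robot's side, raised 20 mm or more, then down.
- rack: Drying rack, fixed. Origin on the bench under the rail's middle; x level, away from the robot; y along the rail; z up. Base board x -30 to +105 mm, 12 mm thick. Wooden end posts 18 mm thick, 220 mm tall, at y -305 and +305 mm; two 12 mm posts behind at x 98 mm, y 55 and 305 mm carry the hood.
- rail_mid (a point): Middle of the rail's axis, 200 mm above the bench; axes as the rack's. Steel rail 12 mm thick, from y -296 to +296 mm. The stretch y -290 to +20 mm is open above, y +25 to +315 mm is under the hood.
- hood_edge (a point): Lower front corner, at the open end, of the clear dust hood's upright front pane: 8 mm beyond the rail's axis, 25 mm above it. Pane: from here 290 mm along +y, 93 mm up, 4 mm thick; the roof's eave above juts 30 mm forward of it. The pane clears a hung hook by 14 mm: the hook slides under but cannot be lifted on there; a hand on the tab must lean back 20 to 50 degrees.
- collar_face (a point): Centre (on the rail's axis) of the near face, towards the open stretch, of the stop collar on the rail under the hood: dark steel ring, 26 mm diameter, 12 mm long. Axes as the rack's. Its screw is barely nipped: it slips if pushed with over 6 N, so feel for it. The hook meets it when the hook's centre is 10 mm to -y of this point.
- cradle: Wooden cradle, fixed, 100 x 75 mm; the hull stands in it, keel 20 mm above the bench, between four uprights 42 mm tall overall: lift it straight up. Origin on the bench under its middle, axes as the hull's at the start.
- carrier2_seat (a point): Hook centre of the other, smaller hull (140 mm long), already hanging on the rail beyond the collar near the +y end, with a tab like the first. Leave it alone.
- tin: Closed round tin, 84 mm diameter, 85 mm tall; loose bystander on the bench. Origin at the centre of its underside.
- jar: Amber glass jar, 52 mm diameter, 70 mm tall; loose bystander on the bench. Origin at the centre of its underside.
- spool: Wooden spool, 36 mm diameter, 40 mm tall, standing on end; loose bystander on the bench. Origin at the centre of its underside.
- brush: Wooden-handled brush lying flat; loose bystander on the bench. Origin at the centre of its underside.
- sandblock: Cork sanding block, 80 x 47 x 28 mm; loose bystander on the bench. Origin at the centre of its underside.

How it is judged:
By the outcome, as a careful person would: the job done as asked, in the order asked, and still so for the second after the job is handed in, with the robot touching nothing.
It also fails if it takes over 48 s, if anything falls off the work surface, if the arm or the gripper's body presses on something with over 40 N, if the wrist force passes 120 N, or if a joint passes its speed limit or range.

## Working session

There is one attempt and no reset: what is moved stays moved. The work goes in short steps, Python scripts to look and compute and a tool call to move; the robot and the scene stay as the last step left them, time stands still between calls to the robot, and variables do not carry over. Pictures are saved under pics/ and viewed, and the job is handed in when it is done.

Besides the shell and the picture viewer there is one more tool, called after "Request:" as name(argument=value, ...) on one line, values as JSON. servo_tool: Moves the arm, as the interface text tells. Its arguments: {"type":"object","properties":{"motion":{"type":"array","items":{"type":"array","items":{"type":"number"}}},"squeeze":{"type":"number"}},"required":["motion"]}

```bash
mkdir -p pics; python3 - <<'E'
from station import sensors, vision, ctrl
import cv2
print(sensors.get_state())
for n in("side","top"):
    f=vision.grab_frame(n); cv2.imwrite(f"pics/{n}0.png",f[:,:,::-1])
    c=vision.calibration(n); print(n,c["camera_matrix"],c["extrinsics"])
E
```

```text
{'t': 0.0, 'joint_pos': array([1.15322120e+00, 4.87249899e-02, 9.75803283e-02, 1.62203756e+00,
       1.12040912e-05, 1.44299297e+00]), 'qd': array([-4.96445716e-05, -5.08653100e-04, -4.55288292e-04, -3.11179887e-05,
        2.90917809e-03, -5.57028616e-04]), 'joint_efforts': array([ 1.08347415e-04, -3.38780344e+01,  3.20016968e+01,  2.01204198e-02,
       -1.42156464e-04,  1.72489713e-06]), 'eef_pos': array([0.1497699 , 0.50254425, 0.2381218 ]), 'tcp_rot': array([-3.13922764e+00, -3.15208707e-04,  2.85182050e+00]), 'contact_force': array([-1.08619169, -0.10358011, -0.32760519]), 'wrist_torque': array([-0.05167464,  0.00062799,  0.02021631]), 'width': 0.08533397434331387}
side [[388.95108801   0.         321.11181969]
 [  0.         388.95108801 202.40516798]
 [  0.           0.           1.        ]] [[ 0.98974918 -0.09289279  0.10847809  0.38584819]
 [-0.14267979 -0.67638313  0.72259832 -0.8471304 ]
 [ 0.00624857 -0.73066873 -0.68270357  0.92676054]
 [ 0.          0.          0.          1.        ]]
top [[389.63359335   0.         319.54889535]
 [  0.         389.63359335 204.03061912]
 [  0.           0.           1.        ]] [[-0.01034458 -0.99017394  0.13945809  0.41165072]
 [-0.99990956  0.01144178  0.00706811 -0.01413742]
 [-0.00859431 -0.13937236 -0.99020275  1.14729318]
 [ 0.          0.          0.          1.        ]]
```

View pics/side0.png

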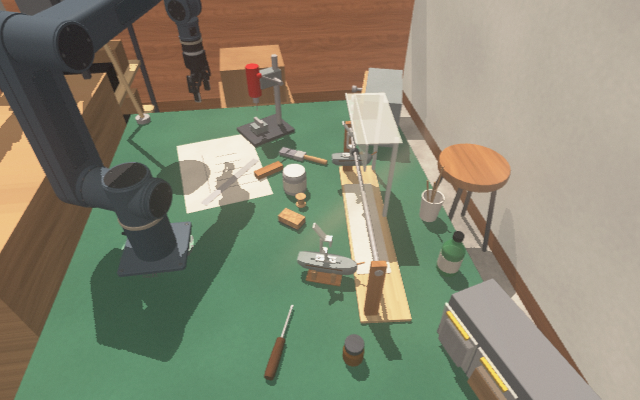

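View pics/top0.png

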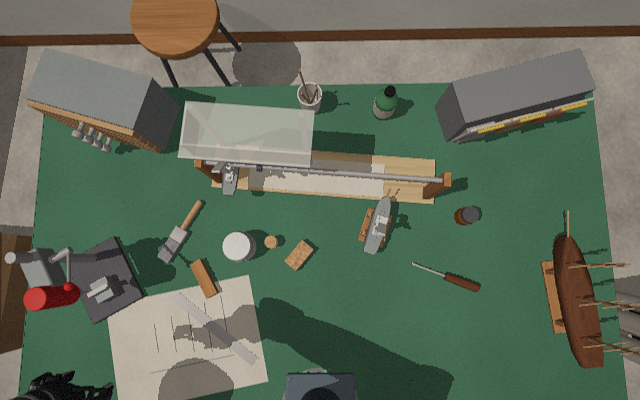

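```bash
cat > h.py <<'E'
from station import sensors, vision, ctrl
import cv2, numpy as np
from scipy.spatial.transform import Rotation as Ro
C={n:vision.calibration(n) for n in("side","top")}
def ray(n,u,v):
    K=C[n]["camera_matrix"];E=C[n]["extrinsics"]
    d=E[:3,:3]@np.linalg.inv(K)@np.array([u,v,1.]); return E[:3,3],d/np.linalg.norm(d)
def plane(n,u,v,z):
    o,d=ray(n,u,v); return o+d*(z-o[2])/d[2]
def tri(s,t):
    a,d=ray("side",*s);b,e=ray("top",*t)
    k=np.linalg.lstsq(np.c_[d,-e],b-a,rcond=None)[0]
    p,q=a+k[0]*d,b+k[1]*e; return (p+q)/2,np.linalg.norm(p-q)
def proj(n,p):
    K=C[n]["camera_matrix"];E=np.linalg.inv(C[n]["extrinsics"])
    q=K@(E[:3,:3]@np.asarray(p)+E[:3,3]); return q[:2]/q[2]
def crop(n,src,x0,y0,x1,y1,k,out):
    f=cv2.imread(src)[y0:y1,x0:x1]; f=cv2.resize(f,None,fx=k,fy=k,interpolation=cv2.INTER_CUBIC)
    for x in range((x0//10+1)*10,x1,10):
        cv2.line(f,(int((x-x0+.5)*k),0),(int((x-x0+.5)*k),12 if x%50==0 else 5),(0,255,255),1)
        if x%20==0: cv2.putText(f,str(x),(int((x-x0+.5)*k)-12,22),0,.4,(0,255,255),1)
    for y in range((y0//10+1)*10,y1,10):
        cv2.line(f,(0,int((y-y0+.5)*k)),(5,int((y-y0+.5)*k)),(0,255,255),1)
        if y%20==0: cv2.putText(f,str(y),(8,int((y-y0+.5)*k)+4),0,.4,(0,255,255),1)
    cv2.imwrite(out,f)
E
python3 - <<'E'
from h import *
crop("side","pics/side0.png",280,210,410,310,6,"pics/s_a.png")
crop("top","pics/top0.png",340,170,440,260,6,"pics/t_a.png")
crop("side","pics/side0.png",320,85,420,215,4.5,"pics/s_b.png")
crop("top","pics/top0.png",170,95,330,215,5,"pics/t_b.png")
E
```

```text
(no output)
```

View pics/s_a.png

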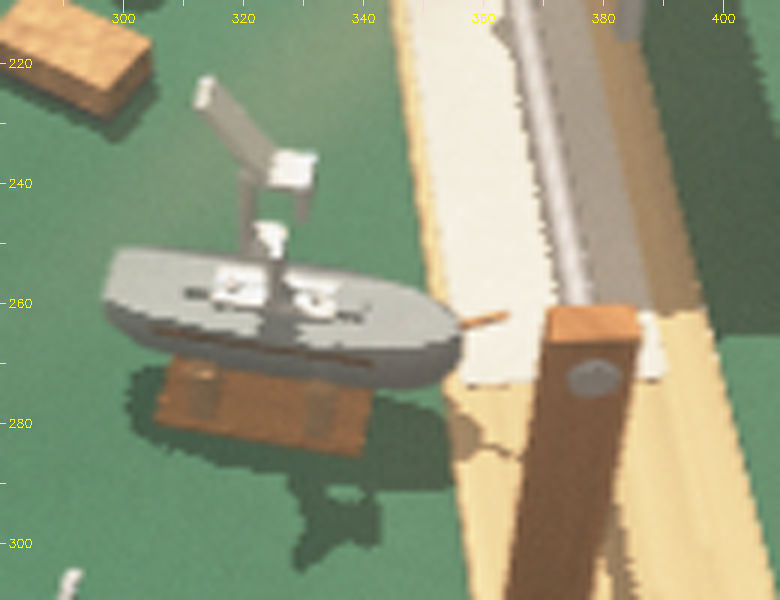

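View pics/t_a.png

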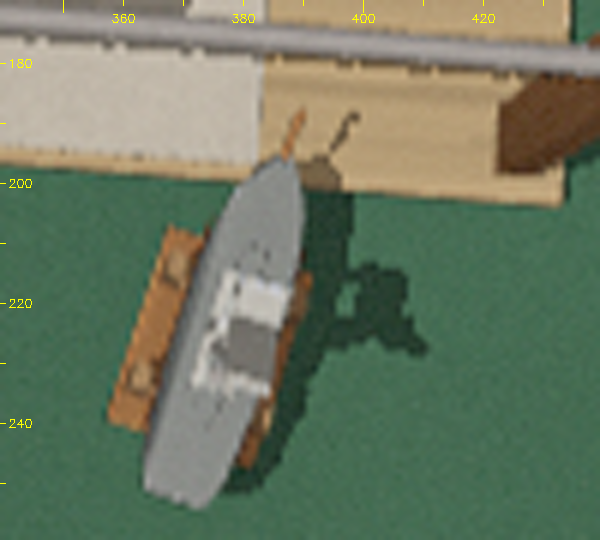

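View pics/s_b.png

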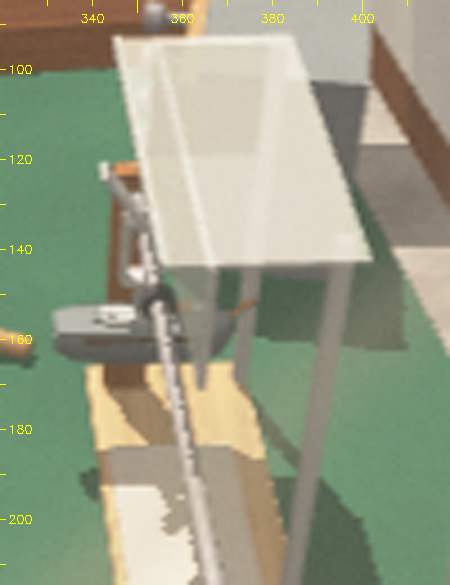

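View pics/t_b.png

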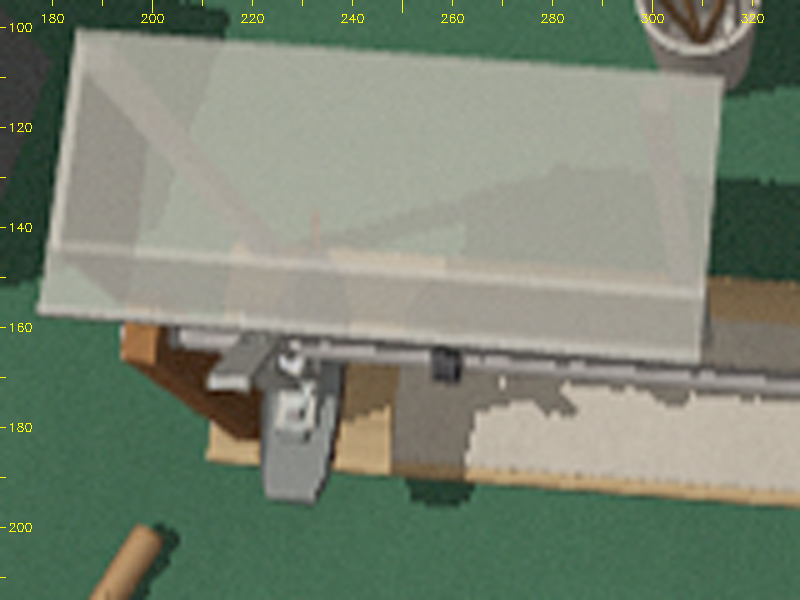

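```bash
python3 - <<'E'
from h import *
f=cv2.imread("pics/top0.png").astype(int)
pts=[]
for u in (330,350,370,380,390,400,410,420):
    print(u,[tuple(f[v,u]) and int(f[v,u].sum()//3) for v in range(164,190)], int((f[170,u,2]-f[170,u,0])))
crop("top","pics/top0.png",400,150,470,220,8,"pics/t_c.png")
crop("side","pics/side0.png",345,250,420,325,8,"pics/s_c.png")
E
```

```text
330 [113, 114, 112, 115, 114, 101, 84, 139, 162, 130, 104, 153, 184, 181, 177, 180, 178, 177, 179, 179, 180, 180, 180, 179, 181, 180] 7
350 [112, 113, 115, 115, 112, 115, 106, 121, 159, 162, 145, 118, 104, 154, 182, 179, 180, 180, 183, 180, 177, 180, 182, 180, 178, 179] 15
370 [113, 113, 113, 111, 112, 117, 114, 112, 116, 139, 163, 160, 133, 108, 110, 159, 186, 185, 180, 182, 180, 179, 179, 184, 181, 180] 19
380 [178, 180, 181, 183, 183, 180, 181, 183, 169, 145, 143, 161, 155, 127, 99, 154, 181, 181, 181, 180, 177, 179, 180, 181, 180, 181] 23
390 [155, 153, 148, 145, 145, 150, 153, 156, 154, 136, 126, 150, 157, 148, 117, 83, 131, 162, 151, 144, 139, 145, 150, 143, 122, 108] 65
400 [152, 154, 149, 147, 147, 147, 150, 154, 157, 155, 141, 129, 155, 159, 144, 103, 78, 134, 159, 150, 141, 141, 146, 153, 155, 153] 64
410 [152, 151, 156, 151, 147, 150, 151, 153, 154, 154, 154, 143, 133, 161, 161, 146, 122, 90, 131, 151, 141, 136, 142, 151, 151, 154] 63
420 [155, 150, 145, 146, 149, 148, 148, 152, 155, 157, 156, 144, 129, 139, 160, 159, 128, 92, 130, 158, 145, 138, 139, 148, 152, 153] 64
```

View pics/t_c.png

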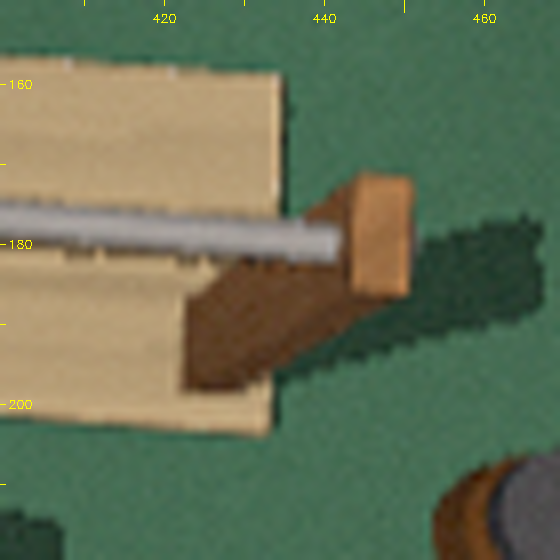

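View pics/s_c.png

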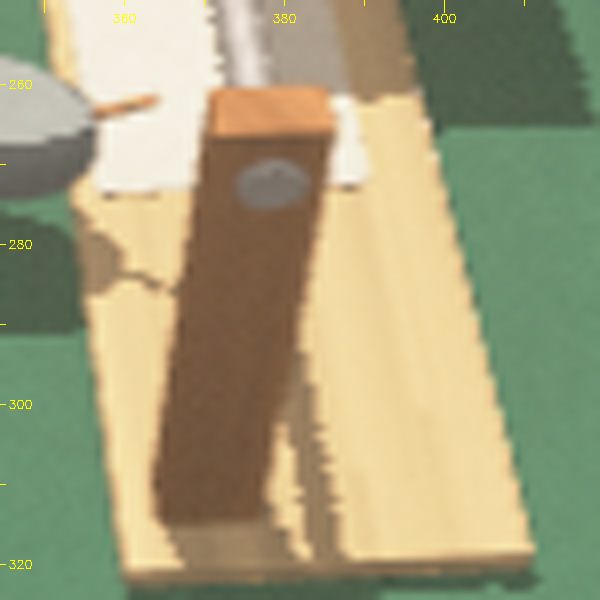

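```bash
python3 - <<'E'
from h import *
np.set_printoptions(precision=4,suppress=True)
us=np.array([330,350,370,400,420,437]);vs=np.array([172,173.2,174.7,176.9,178.6,179.9])
P=np.array([plane("top",u,v,.2) for u,v in zip(us,vs)]);print(P)
c=np.polyfit(P[:,1],P[:,0],1);print("x=",c, P[:,0]-np.polyval(c,P[:,1]), "angle of rail vs y", np.degrees(np.arctan(-c[0])))
for p in [(447.3,179)]: print("post top",plane("top",*p,.22))
q=[(371.5,260.5),(385.5,259.7),(386.5,265.5),(370.5,266.5)]
print("post side top",np.mean([plane("side",*p,.22) for p in q],0))
# base front edge
for p in [(433,203.8),(265,189.3),(245,188),(214,186)]: print("basefront",plane("top",*p,.012))
print("side base corners",plane("side",360.5,321.3,.012),plane("side",411,318.7,.012))
print("top base corner back",plane("top",434.8,158.7,.012))
# collar
for p in [(256.5,167),(262,167.3),(259,167.3)]: print("collar",plane("top",*p,.2))
print("collar side",plane("side",354.5,151.5,.2))
print("hood open corner eave top",plane("top",309.7,166.5,.318),plane("top",313.5,110,.318), plane("top",178,156,.318))
print("hood_edge side",plane("side",365,170.5,.225))
# side rail
for p in [(374.5,260),(368,230),(364.,210),(361,190)]:print("rail side",plane("side",*p,.2))
E
```

```text
[[ 0.6251 -0.0342  0.2   ]
 [ 0.6214 -0.0837  0.2   ]
 [ 0.617  -0.1332  0.2   ]
 [ 0.6106 -0.2072  0.2   ]
 [ 0.6057 -0.2564  0.2   ]
 [ 0.6019 -0.2981  0.2   ]]
x= [0.0887 0.6286] [-0.0005  0.0003  0.0003  0.0004 -0.0002 -0.0002] angle of rail vs y -5.069452508447061
post top [ 0.5998 -0.3171  0.22  ]
post side top [ 0.5991 -0.3176  0.22  ]
basefront [ 0.5684 -0.3391  0.012 ]
basefront [0.6175 0.1551 0.012 ]
basefront [0.6221 0.2145 0.012 ]
basefront [0.6292 0.3068 0.012 ]
side base corners [ 0.568  -0.3406  0.012 ] [ 0.7005 -0.3516  0.012 ]
top base corner back [ 0.7042 -0.3513  0.012 ]
collar [0.6401 0.1488 0.2   ]
collar [0.6391 0.1351 0.2   ]
collar [0.6392 0.1425 0.2   ]
collar side [0.6406 0.1427 0.2   ]
hood open corner eave top [0.6113 0.0124 0.318 ] [0.7399 0.0031 0.318 ] [0.6385 0.3013 0.318 ]
hood_edge side [0.6428 0.0125 0.225 ]
rail side [ 0.598  -0.2926  0.2   ]
rail side [ 0.6049 -0.196   0.2   ]
rail side [ 0.6111 -0.1231  0.2   ]
rail side [ 0.6208 -0.0423  0.2   ]
```

```bash
python3 - <<'E'
from h import *
np.set_printoptions(precision=4,suppress=True)
z=.065
b=plane("top",385.5,195.5,z); sl=plane("top",363.5,250.3,z); sr=plane("top",372.5,253.8,z)
st=(sl+sr)/2; d=b-st; print("deck bow",b,"stern",st,"len",np.linalg.norm(d),"yaw",np.degrees(np.arctan2(d[1],d[0])))
sb=plane("side",356.3,264.5,z); ss=(plane("side",299.5,251,z)+plane("side",296.8,258.8,z))/2; e=sb-ss
print("side bow",sb,ss,np.linalg.norm(e),np.degrees(np.arctan2(e[1],e[0])))
# cradle base in top: left corners
for p in [(367.5,207.3),(357.5,239.5),(363,241.3)]: print("cradle",plane("top",*p,.012))
# crown top quad side, z=.156
for p in [(326,235.5),(332.4,234.8),(331.5,241),(324.7,241)]: print("crown",plane("side",*p,.156))
# tab end
for p in [(312,226.5),(314.5,222.5)]: print("tabend",plane("side",*p,.197))
K=proj
for n in("side","top"):
  for a in (70,72,74):
    pass
for h,m in [(2,70)]:
  f=cv2.imread("pics/top0.png").astype(int)
  for v in range(220,236): print(v,[int(f[v,u].sum()//3) for u in range(368,392)])
E
```

```text
deck bow [ 0.5861 -0.192   0.065 ] stern [ 0.429  -0.1385  0.065 ] len 0.16601732151154838 yaw -18.795153391191814
side bow [ 0.5835 -0.198   0.065 ] [ 0.4273 -0.1417  0.065 ] 0.16604739076329467 -19.80084034185781
cradle [ 0.5602 -0.1467  0.012 ]
cradle [ 0.4663 -0.1151  0.012 ]
cradle [ 0.4609 -0.1309  0.012 ]
crown [ 0.5028 -0.1608  0.156 ]
crown [ 0.5201 -0.1606  0.156 ]
crown [ 0.5142 -0.1819  0.156 ]
crown [ 0.4965 -0.1794  0.156 ]
tabend [ 0.4656 -0.1615  0.197 ]
tabend [ 0.4738 -0.1482  0.197 ]
220 [108, 109, 79, 95, 110, 136, 134, 140, 188, 189, 184, 179, 191, 187, 185, 186, 185, 186, 188, 168, 87, 76, 79, 63]
221 [106, 103, 78, 100, 112, 137, 135, 161, 191, 177, 182, 169, 189, 189, 186, 188, 188, 187, 188, 146, 92, 79, 73, 61]
222 [105, 86, 79, 100, 125, 137, 133, 158, 183, 180, 162, 150, 164, 169, 183, 190, 188, 187, 182, 119, 68, 65, 70, 48]
223 [110, 72, 94, 105, 136, 138, 126, 115, 173, 199, 127, 103, 106, 115, 150, 162, 167, 183, 172, 70, 56, 55, 57, 45]
224 [106, 81, 96, 110, 139, 135, 114, 108, 186, 197, 116, 108, 108, 107, 109, 105, 120, 148, 143, 68, 64, 57, 51, 49
[... 590 characters left out ...]
[82, 109, 137, 136, 141, 192, 172, 132, 137, 112, 109, 110, 111, 112, 111, 112, 114, 102, 68, 65, 53, 50, 49, 54]
231 [92, 118, 137, 135, 152, 194, 173, 133, 150, 125, 121, 99, 107, 110, 111, 111, 115, 95, 65, 48, 52, 51, 45, 45]
232 [95, 128, 137, 143, 181, 198, 171, 156, 158, 145, 161, 150, 156, 129, 103, 109, 109, 93, 66, 52, 50, 47, 43, 49]
233 [101, 137, 135, 137, 189, 188, 168, 165, 164, 158, 180, 184, 184, 161, 148, 139, 124, 83, 62, 46, 48, 52, 51, 68]
234 [114, 143, 138, 125, 163, 155, 155, 171, 154, 167, 174, 166, 164, 172, 186, 173, 174, 82, 56, 52, 51, 45, 46, 76]
235 [126, 138, 135, 138, 138, 136, 138, 154, 135, 155, 166, 134, 139, 154, 166, 157, 171, 91, 46, 51, 46, 48, 40, 67]
```

Request:
servo_tool(motion=[[-0.028, -0.021, -0.016, 0, -1], [-0.056, -0.043, -0.032, 0, -1], [-0.084, -0.064, -0.048, 0, -1], [-0.112, -0.086, -0.064, 0, -1], [-0.14, -0.107, -0.08, 0, -1], [-0.168, -0.128, -0.096, 0, -1], [-0.196, -0.15, -0.112, 0, -1], [-0.224, -0.171, -0.128, 0, -1], [-0.252, -0.193, -0.144, 0, -1], [-0.28, -0.214, -0.16, 0, -1], [-0.308, -0.236, -0.176, 0, -1], [-0.336, -0.257, -0.19, 0, -1]])

```text
t: 1.1
eef_pos: [0.3991, 0.1591, 0.4301]
tcp_rot: [3.141, 0.0, 2.852]
contact_force: [1.6, 0.3, -0.0]
width: 0.0852
```

Request:
servo_tool(motion=[[-0.033, -0.012, -0.018, 0, -1], [-0.066, -0.024, -0.036, 0, -1], [-0.1, -0.036, -0.055, 0, -1], [-0.133, -0.048, -0.073, 0, -1], [-0.167, -0.06, -0.091, 0, -1], [-0.2, -0.072, -0.11, 0, -1], [-0.233, -0.084, -0.128, 0, -1], [-0.267, -0.096, -0.146, 0, -1], [-0.3, -0.108, -0.165, 0, -1], [-0.333, -0.12, -0.183, 0, -1], [-0.366, -0.132, -0.2, 0, -1], [-0.4, -0.144, -0.22, 0, -1]])

```text
t: 2.1
eef_pos: [0.5913, -0.0355, 0.484]
tcp_rot: [3.135, 0.035, 2.852]
contact_force: [-0.3, 0.7, 0.1]
width: 0.0852
```

```bash
python3 -c "
from h import *
s=sensors.get_state();print(s['t'],s['joint_pos'],s['eef_pos'],s['tcp_rot'])"
```

```text
2.1 [-1.74252232e-01  6.13017690e-01  1.37170017e+00  2.29400493e+00
  2.28329112e-03  1.15273015e-01] [ 0.59131846 -0.03545314  0.48403044] [3.13524274 0.03497574 2.85199685]
```

Request:
servo_tool(motion=[[0, 0, 0, 0, -1], [0, 0, 0, 0, -1]])

```text
t: 2.27
eef_pos: [0.5911, -0.0351, 0.4839]
tcp_rot: [3.135, 0.034, 2.851]
contact_force: [-0.0, -0.5, 0.3]
width: 0.0851
```

```bash
cat >> h.py <<'E'
def st():
    s=sensors.get_state(); R=Ro.from_euler('xyz',s['tcp_rot']).as_matrix()
    np.set_printoptions(precision=4,suppress=True)
    z=R[:,2]; print("t",s['t'],"q",s['joint_pos'],"p",s['eef_pos'],"w",s['width'],"F",s['contact_force'],"M",s['wrist_torque']);print("R",R.tolist() and R);print("lean deg",np.degrees(np.arccos(-z[2])),"az",np.degrees(np.arctan2(z[1],z[0])),"jaw az",np.degrees(np.arctan2(R[1,1],R[0,1])))
    return s,R
E
python3 -c "
from h import *
st()"
```

```text
t 2.2667 q [-0.1739  0.6126  1.3706  2.2942  0.0027  0.1168] p [ 0.5911 -0.0351  0.4839] w 0.08505346986261388 F [-0.0148 -0.5448  0.2512] M [ 0.0127  0.0523 -0.0153]
R [[-0.9575  0.2865  0.0346]
 [ 0.2865  0.9581 -0.0034]
 [-0.0341  0.0067 -0.9994]]
lean deg 1.989692648526708 az -5.550024045593438 jaw az 73.3520772352177
```

Request:
servo_tool(motion=[[0.0, 0.01, -0.04, 0, -1], [0.0, 0.02, -0.08, 0, -1], [0.0, 0.03, -0.12, 0, -1], [0.0, 0.04, -0.16, 0, -1], [0.0, 0.04, -0.2, 0, -1], [0.0, 0.04, -0.24, 0, -1]])

```text
t: 2.77
eef_pos: [0.5381, -0.0013, 0.5319]
tcp_rot: [3.127, 0.074, 2.852]
contact_force: [0.4, -0.2, -0.1]
width: 0.0851
```

```bash
python3 -c "
from h import *
st()"
```

```text
t 2.7667 q [-0.1287  0.4439  1.2429  2.2941  0.0027  0.16  ] p [ 0.5381 -0.0013  0.5319] w 0.08509400167045789 F [ 0.4364 -0.2208 -0.0559] M [0.0019 0.0627 0.0078]
R [[-0.9559  0.284   0.0753]
 [ 0.2843  0.9587 -0.007 ]
 [-0.0742  0.0147 -0.9971]]
lean deg 4.337184780807169 az -5.295522684930357 jaw az 73.49868597660031
```

Request:
servo_tool(motion=[[0.02, 0, -0.03, 0, -1], [0.04, 0, -0.06, 0, -1], [0.06, 0, -0.09, 0, -1], [0.08, -0.005, -0.12, 0, -1], [0.1, -0.005, -0.15, 0, -1], [0.12, -0.01, -0.18, 0, -1], [0.14, -0.01, -0.21, 0, -1], [0.16, -0.01, -0.24, 0, -1]])

```text
t: 3.43
eef_pos: [0.3968, 0.0249, 0.5834]
tcp_rot: [3.119, 0.113, 2.85]
contact_force: [0.6, 1.0, 1.3]
width: 0.0852
```

```bash
python3 -c "
from h import *
st()"
```

```text
t 3.4333 q [-0.1072  0.0602  0.8989  2.2942  0.0011  0.1829] p [0.3968 0.0249 0.5834] w 0.08519605019705802 F [0.6344 0.9682 1.2626] M [0.0402 0.1503 0.0275]
R [[-0.9518  0.2846  0.1145]
 [ 0.2853  0.9584 -0.0112]
 [-0.1129  0.022  -0.9934]]
lean deg 6.605363054749395 az -5.584343495994883 jaw az 73.45839019776945
```

Request:
servo_tool(motion=[[0.0, 0, -0.04, 0, -1], [0.0, 0, -0.08, 0, -1]])

```text
t: 3.6
eef_pos: [0.3876, 0.0256, 0.5999]
tcp_rot: [3.111, 0.155, 2.85]
contact_force: [-0.5, 0.9, 0.9]
width: 0.0851
```

Request:
servo_tool(motion=[[0.0, 0, -0.04, 0, -1], [0.0, 0, -0.08, 0, -1]])

```text
t: 3.77
eef_pos: [0.3783, 0.0264, 0.6146]
tcp_rot: [3.104, 0.194, 2.848]
contact_force: [-0.7, 0.5, 0.9]
width: 0.0855
```

```bash
python3 -c "
from h import *
st()"
```

```text
t 3.7667 q [-0.1092  0.0096  0.931   2.2947  0.0018  0.1808] p [0.3783 0.0264 0.6146] w 0.08551115704059375 F [-0.7395  0.4869  0.8582] M [0.0626 0.2263 0.041 ]
R [[-0.9393  0.2822  0.1952]
 [ 0.2839  0.9587 -0.0196]
 [-0.1927  0.037  -0.9806]]
lean deg 11.316593077032119 az -5.731198172518142 jaw az 73.59929159054555
```

Request:
servo_tool(motion=[[0.0, 0, -0.04, 0, -1]])

```text
t: 3.85
eef_pos: [0.3732, 0.0269, 0.623]
tcp_rot: [3.099, 0.217, 2.847]
contact_force: [0.8, 0.0, -0.9]
width: 0.085
```

Request:
servo_tool(motion=[[0.0, 0, -0.04, 0, -1]])

```text
t: 3.93
eef_pos: [0.3647, 0.028, 0.6343]
tcp_rot: [3.094, 0.247, 2.845]
contact_force: [-0.0, -0.0, -0.6]
width: 0.0853
```

Request:
servo_tool(motion=[[0.0, 0, -0.04, 0, -1]])

```text
t: 4.02
eef_pos: [0.3557, 0.0293, 0.6454]
tcp_rot: [3.088, 0.277, 2.844]
contact_force: [0.5, -0.1, 0.8]
width: 0.0855
```

Request:
servo_tool(motion=[[0.0, 0, -0.04, 0, -1]])

```text
t: 4.1
eef_pos: [0.3465, 0.0308, 0.656]
tcp_rot: [3.082, 0.307, 2.842]
contact_force: [0.5, -0.4, -0.0]
width: 0.0855
```

```bash
python3 -c "
from h import *
st()"
```

```text
t 4.1 q [-0.1048 -0.0661  0.9697  2.2943 -0.0002  0.1853] p [0.3465 0.0308 0.656 ] w 0.08553384234078669 F [ 0.5302 -0.3898 -0.0451] M [ 0.0075  0.2897 -0.0028]
R [[-0.9109  0.2772  0.3056]
 [ 0.2811  0.9591 -0.0323]
 [-0.302   0.0564 -0.9516]]
lean deg 17.893977686427124 az -6.038193561548407 jaw az 73.8781211756177
```

Request:
servo_tool(motion=[[-0.01, 0, -0.04, 0, -1]])

```text
t: 4.18
eef_pos: [0.3442, 0.03, 0.6683]
tcp_rot: [3.076, 0.34, 2.841]
contact_force: [-0.7, 0.0, 0.4]
width: 0.0854
```

Request:
servo_tool(motion=[[-0.01, 0, -0.04, 0, -1]])

```text
t: 4.27
eef_pos: [0.3432, 0.0287, 0.6789]
tcp_rot: [3.071, 0.369, 2.839]
contact_force: [1.2, -0.7, -0.7]
width: 0.0856
```

Request:
servo_tool(motion=[[-0.01, 0, -0.04, 0, -1]])

```text
t: 4.35
eef_pos: [0.3405, 0.0278, 0.6895]
tcp_rot: [3.065, 0.398, 2.836]
contact_force: [-0.1, -0.4, 0.4]
width: 0.0853
```

Request:
servo_tool(motion=[[-0.01, 0, -0.04, 0, -1]])

```text
t: 4.43
eef_pos: [0.3365, 0.0273, 0.7001]
tcp_rot: [3.06, 0.427, 2.833]
contact_force: [0.7, 0.2, -0.0]
width: 0.086
```

Request:
servo_tool(motion=[[-0.01, 0, -0.04, 0, -1]])

```text
t: 4.52
eef_pos: [0.3313, 0.027, 0.7106]
tcp_rot: [3.054, 0.457, 2.831]
contact_force: [0.4, 0.2, -0.1]
width: 0.0855
```

Request:
servo_tool(motion=[[-0.01, 0, -0.04, 0, -1]])

```text
t: 4.6
eef_pos: [0.3252, 0.0271, 0.7209]
tcp_rot: [3.049, 0.486, 2.828]
contact_force: [0.7, -0.1, -0.3]
width: 0.0855
```

Request:
servo_tool(motion=[[-0.01, 0, -0.04, 0, -1]])

```text
t: 4.68
eef_pos: [0.3183, 0.0275, 0.7309]
tcp_rot: [3.044, 0.515, 2.824]
contact_force: [0.5, -0.3, -0.0]
width: 0.0853
```

```bash
python3 -c "
from h import *
st()"
```

```text
t 4.6833 q [-0.129  -0.0969  1.1499  2.2942  0.0042  0.1635] p [0.3183 0.0275 0.7309] w 0.08529467656988349 F [ 0.504 -0.314 -0.036] M [0.0621 0.4637 0.026 ]
R [[-0.8268  0.2647  0.4962]
 [ 0.2714  0.9606 -0.0602]
 [-0.4926  0.0849 -0.8661]]
lean deg 29.991437423905207 az -6.912855562964009 jaw az 74.59267400159064
```

Request:
servo_tool(motion=[[-0.01, 0, -0.04, 0, -1]])

```text
t: 4.77
eef_pos: [0.3105, 0.0282, 0.7407]
tcp_rot: [3.039, 0.544, 2.821]
contact_force: [0.5, -0.7, 0.2]
width: 0.0853
```

Request:
servo_tool(motion=[[-0.01, 0, -0.04, 0, -1]])

```text
t: 4.85
eef_pos: [0.3019, 0.0294, 0.7502]
tcp_rot: [3.033, 0.573, 2.817]
contact_force: [0.5, -0.3, -0.1]
width: 0.0853
```

Request:
servo_tool(motion=[[-0.01, 0, -0.04, 0, -1]])

```text
t: 4.93
eef_pos: [0.2925, 0.0309, 0.7595]
tcp_rot: [3.028, 0.602, 2.813]
contact_force: [-0.2, 0.5, -0.8]
width: 0.0857
```

Request:
servo_tool(motion=[[-0.01, 0, -0.04, 0, -1]])

```text
t: 5.02
eef_pos: [0.2824, 0.0328, 0.7685]
tcp_rot: [3.022, 0.63, 2.809]
contact_force: [-0.3, -0.8, -0.6]
width: 0.0855
```

```bash
python3 -c "
from h import *
st()"
```

```text
t 5.0167 q [-0.1029 -0.1447  1.2183  2.2941 -0.0172  0.1851] p [0.2824 0.0328 0.7685] w 0.0855135528422449 F [-0.2967 -0.8237 -0.5568] M [ 0.0965  0.6047 -0.0623]
R [[-0.7636  0.2578  0.592 ]
 [ 0.2638  0.9614 -0.0784]
 [-0.5893  0.0963 -0.8021]]
lean deg 36.66452607701262 az -7.548362618377274 jaw az 74.98638947406863
```

```bash
cat >> h.py <<'E'
def yaxis(a): a=np.radians(a); return np.array([-np.sin(a),np.cos(a),0])
def xaxis(a): a=np.radians(a); return np.array([np.cos(a),np.sin(a),0])
def turn_for(R,ydes):
    # turn about tool z bringing y_t onto projected ydes (either sign)
    v=R.T@ydes; a=np.degrees(np.arctan2(-v[0],v[1])); a=(a+90)%180-90; return a
def plan(G,ydes,back=0.,verb=True):
    s,R=st(); a=turn_for(R,ydes); z=R[:,2]; T=np.asarray(G)+(.011-back)*z
    d=R.T@(T-s['eef_pos']); print("turn deg",a,"units",a/5,"mismatch",np.degrees(np.arcsin(abs(ydes@z)))); print("target TCP",T,"tool delta",d,"len",np.linalg.norm(d)); return d,a
E
python3 -c "
from h import *
plan([.480,-.1589,.183],yaxis(-18.8),.10)
"
```

```text
t 5.0167 q [-0.1029 -0.1447  1.2183  2.2941 -0.0172  0.1851] p [0.2824 0.0328 0.7685] w 0.0855135528422449 F [-0.2967 -0.8237 -0.5568] M [ 0.0965  0.6047 -0.0623]
R [[-0.7636  0.2578  0.592 ]
 [ 0.2638  0.9614 -0.0784]
 [-0.5893  0.0963 -0.8021]]
lean deg 36.66452607701262 az -7.548362618377274 jaw az 74.98638947406863
turn deg -0.21083883496730493 units -0.04216776699346099 mismatch 6.690770590907296
target TCP [ 0.4273 -0.1519  0.2544] tool delta [ 0.1435 -0.1897  0.5127] len 0.5651567751324879
```

Request:
servo_tool(motion=[[0.01, -0.0134, 0.0363, 0, -1], [0.02, -0.0268, 0.0726, 0, -1], [0.03, -0.0402, 0.109, 0, -1], [0.04, -0.0536, 0.1452, 0, -1], [0.05, -0.067, 0.1815, 0, -1], [0.06, -0.0804, 0.2178, 0, -1], [0.07, -0.0938, 0.254, 0, -1], [0.08, -0.107, 0.29, 0, -1], [0.09, -0.12, 0.327, 0, -1], [0.1, -0.134, 0.363, 0, -1], [0.11, -0.147, 0.4, 0, -1], [0.12, -0.16, 0.436, 0, -1]])

```text
t: 6.02
eef_pos: [0.4004, -0.115, 0.3542]
tcp_rot: [3.024, 0.628, 2.81]
contact_force: [1.1, -0.1, 0.6]
width: 0.0855
```

```bash
python3 -c "
from h import *
plan([.480,-.1589,.183],yaxis(-18.8),.10)
"
```

```text
t 6.0167 q [-0.6789 -0.8433 -0.4484  1.4014  0.3145 -0.2939] p [ 0.4004 -0.115   0.3542] w 0.08548420938379521 F [ 1.1413 -0.0975  0.5636] M [ 0.0924  0.5434 -0.0413]
R [[-0.765   0.2578  0.5901]
 [ 0.2634  0.9615 -0.0787]
 [-0.5876  0.0952 -0.8035]]
lean deg 36.53523472389622 az -7.591958153888714 jaw az 74.98810742598084
turn deg -0.16024371377160662 units -0.032048742754321326 mismatch 6.644750257631392
target TCP [ 0.4275 -0.1519  0.2545] tool delta [ 0.0281 -0.038   0.0989] len 0.10965876391272315
```

Request:
servo_tool(motion=[[0.009, -0.0125, 0.033, 0, -1], [0.018, -0.025, 0.066, 0, -1], [0.028, -0.038, 0.099, 0, -1], [0.028, -0.038, 0.099, 0, -1]])

```text
t: 6.35
eef_pos: [0.4234, -0.1493, 0.2404]
tcp_rot: [3.014, 0.605, 2.803]
contact_force: [-1.3, 1.1, -3.7]
width: 0.0851
```

```bash
cat >> h.py <<'E'
def look(tag,boxes):
    for n,b in boxes.items():
        f=vision.grab_frame(n); cv2.imwrite(f"pics/{n}_{tag}.png",f[:,:,::-1]); crop(n,f"pics/{n}_{tag}.png",*b,f"pics/{n}_{tag}_c.png")
E
python3 -c "
from h import *
plan([.480,-.1589,.183],yaxis(-18.8),.0)
look('pre',dict(side=(260,170,390,290,5),top=(330,150,440,270,5)))
"
```

```text
t 6.35 q [-0.7222 -0.8132 -0.6619  1.1942  0.335  -0.3321] p [ 0.4234 -0.1493  0.2404] w 0.08507496430391207 F [-1.27    1.1211 -3.6863] M [0.1804 0.8204 0.0079]
R [[-0.7758  0.2614  0.5743]
 [ 0.2732  0.9596 -0.0678]
 [-0.5688  0.1043 -0.8158]]
lean deg 35.32896182642427 az -6.734735119035126 jaw az 74.76039293182627
turn deg -0.49452378319469403 units -0.0989047566389388 mismatch 6.942508182410335
target TCP [ 0.4863 -0.1596  0.174 ] tool delta [-0.0139 -0.0004  0.091 ] len 0.09200461303406428
```

View pics/side_pre_c.png

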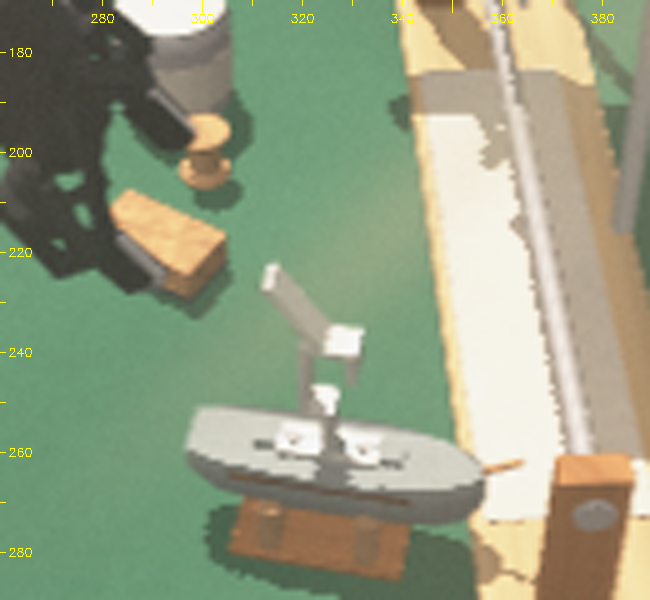

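View pics/top_pre_c.png

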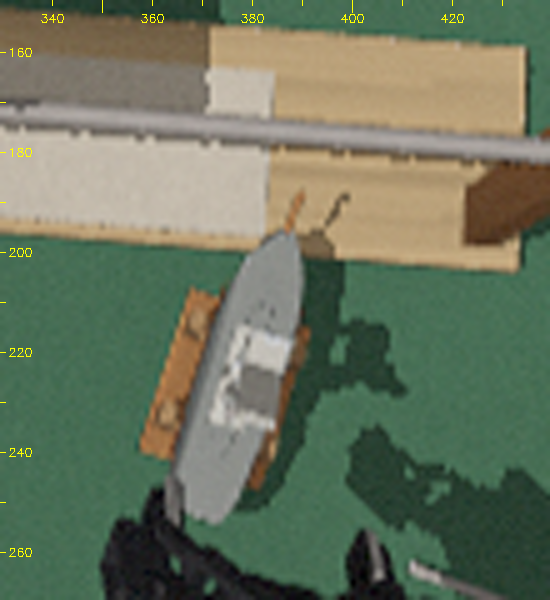

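```bash
python3 -c "
from h import *
plan([.480,-.1589,.183],yaxis(-18.8),.0)
for n in('side','top'): print(n,proj(n,sensors.get_state()['eef_pos']))
"
```

```text
t 6.45 q [-0.7211 -0.8158 -0.6452  1.1958  0.3373 -0.3317] p [ 0.4266 -0.1505  0.253 ] w 0.08532359486448805 F [-0.4667 -0.4764  0.7407] M [0.0617 0.5326 0.0083]
R [[-0.7679  0.258   0.5862]
 [ 0.2659  0.9611 -0.0747]
 [-0.5827  0.0985 -0.8067]]
lean deg 36.22661836334116 az -7.261242128488358 jaw az 74.97154002870649
turn deg -0.24507979472002717 units -0.049015958944005435 mismatch 6.789054748847264
target TCP [ 0.4864 -0.1597  0.1741] tool delta [-0.0025 -0.0012  0.0994] len 0.09945228702874336
side [295.67   209.3684]
top [382.774  251.6269]
```

Request:
servo_tool(motion=[[0, 0, 0.018, 0, -1], [0, 0, 0.038, 0, -1], [-0.001, -0.001, 0.058, 0, -1], [-0.001, -0.001, 0.076, 0, -1], [-0.002, -0.001, 0.09, 0, -1], [-0.002, -0.001, 0.099, 0, -1], [-0.002, -0.001, 0.099, 0, -1]])

```text
t: 7.03
eef_pos: [0.4886, -0.1607, 0.1802]
tcp_rot: [3.024, 0.63, 2.812]
contact_force: [-0.1, 0.7, -0.8]
width: 0.0856
```

```bash
python3 -c "
from h import *
plan([.480,-.1589,.183],yaxis(-18.8),.0)
look('g',dict(side=(260,170,390,290,5),top=(330,150,440,270,5)))
plan([.480,-.1589,.183],yaxis(-18.8),.0)
"
```

```text
t 7.0333 q [-0.6197 -0.6598 -0.7228  0.9265  0.2837 -0.2431] p [ 0.4886 -0.1607  0.1802] w 0.08556855364622114 F [-0.0621  0.7037 -0.7639] M [ 0.0717  0.5708 -0.0083]
R [[-0.7644  0.256   0.5917]
 [ 0.2616  0.962  -0.0783]
 [-0.5893  0.0949 -0.8023]]
lean deg 36.64522054597963 az -7.538007054048475 jaw az 75.0982380813729
turn deg -0.07255409972924554 units -0.014510819945849107 mismatch 6.69383139357028
target TCP [ 0.4865 -0.1598  0.1742] tool delta [ 0.0054 -0.0002  0.0036] len 0.006479269764113325
t 7.1333 q [-0.6208 -0.6616 -0.7227  0.9278  0.2839 -0.2434] p [ 0.4882 -0.161   0.1809] w 0.08510006338629013 F [-0.1401  0.1803  0.3191] M [0.0693 0.625  0.0169]
R [[-0.7639  0.2566  0.5922]
 [ 0.2618  0.9619 -0.0791]
 [-0.5899  0.0947 -0.8019]]
lean deg 36.68441591896982 az -7.60565297104128 jaw az 75.06167471929577
turn deg -0.0982620820927309 units -0.019652416418546183 mismatch 6.660104146098167
target TCP [ 0.4865 -0.1598  0.1742] tool delta [0.0056 0.0001 0.0043] len 0.0070679900399335995
```

View pics/side_g_c.png

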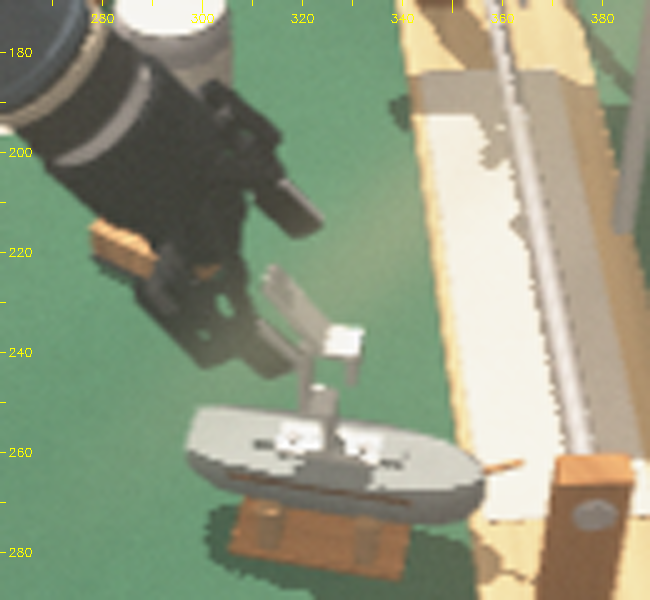

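View pics/top_g_c.png

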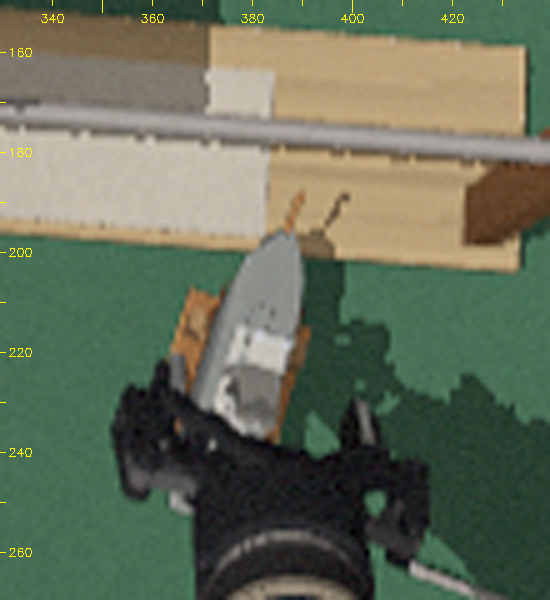

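Request:
servo_tool(motion=[[0.003, 0, 0.002, 0, -1], [0.0055, 0, 0.003, 0, -0.5], [0.0055, 0, 0.003, 0, 0.1], [0.0055, 0, 0.003, 0, 0.3], [0.0055, 0, 0.003, 0, 0.4], [0.0055, 0, 0.003, 0, 0.45]], squeeze=30)

```text
t: 7.63
eef_pos: [0.4847, -0.1596, 0.1724]
tcp_rot: [3.023, 0.628, 2.81]
contact_force: [-0.0, -0.3, 0.5]
width: 0.0258
```

```bash
python3 -c "
from h import *
plan([.480,-.1589,.183],yaxis(-18.8),.0)
"
```

```text
t 7.6333 q [-0.623  -0.67   -0.7425  0.92    0.2845 -0.2445] p [ 0.4847 -0.1596  0.1724] w 0.025830515425686953 F [-0.04   -0.2765  0.5095] M [ 0.0744  0.6326 -0.0393]
R [[-0.7653  0.2578  0.5898]
 [ 0.2637  0.9614 -0.0781]
 [-0.5872  0.0957 -0.8037]]
lean deg 36.51049486277806 az -7.545235536008576 jaw az 74.99059649891687
turn deg -0.1709735786095763 units -0.03419471572191526 mismatch 6.668310861590011
target TCP [ 0.4865 -0.1598  0.1742] tool delta [-0.0024  0.0005 -0.0003] len 0.002516605480170849
```

```bash
python3 -c "
from h import *
look('g2',dict(side=(290,200,350,260,9),top=(350,190,420,250,9)))
"
```

```text
(no output)
```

View pics/side_g2_c.png

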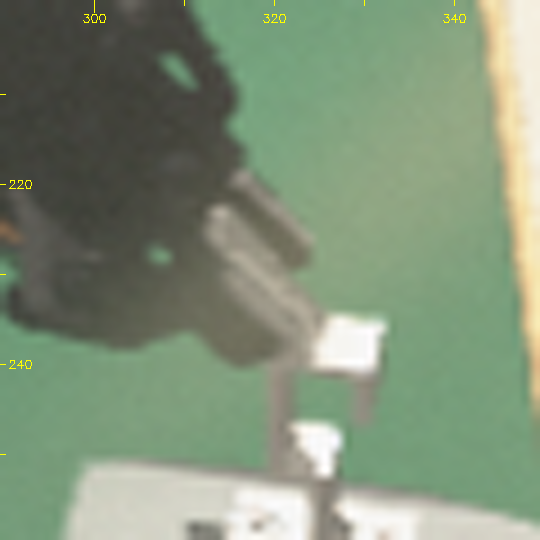

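View pics/top_g2_c.png

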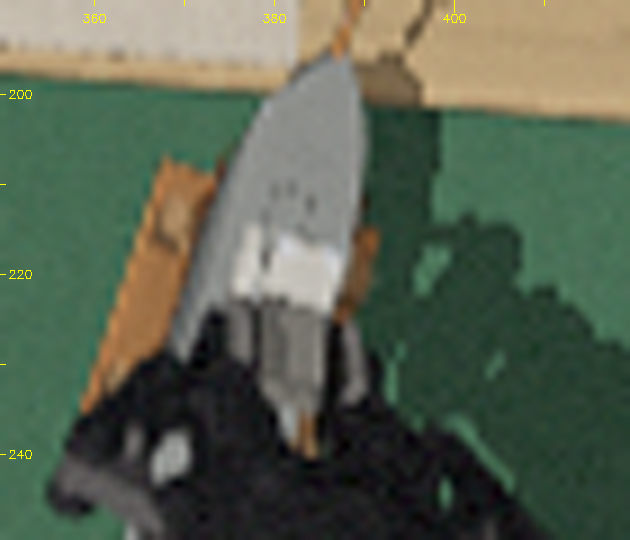

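Request:
servo_tool(motion=[[0, 0, 0, 0, 0.6], [0, 0, 0, 0, 1], [0, 0, 0, 0, 1]], squeeze=35)

```text
t: 7.98
eef_pos: [0.4848, -0.1611, 0.1731]
tcp_rot: [3.027, 0.629, 2.81]
contact_force: [-1.7, -3.2, 1.6]
width: 0.0194
```

```bash
python3 -c "
from h import *
plan([.480,-.1589,.183],yaxis(-18.8),.0)
"
```

```text
t 7.9833 q [-0.6235 -0.6698 -0.7414  0.9191  0.2815 -0.2448] p [ 0.4848 -0.1611  0.1731] w 0.019420492712863374 F [-1.7215 -3.2398  1.6382] M [-1.1637  0.8082 -0.7609]
R [[-0.7648  0.2596  0.5896]
 [ 0.2632  0.9613 -0.0818]
 [-0.588   0.0926 -0.8035]]
lean deg 36.53306470871075 az -7.902204856943014 jaw az 74.88438460364095
turn deg -0.15755946299550772 units -0.031511892599101546 mismatch 6.461957246236161
target TCP [ 0.4865 -0.1598  0.1742] tool delta [-0.0016  0.0018  0.    ] len 0.0023975835666798784
```

Request:
servo_tool(motion=[[-0.005, 0.0008, -0.0068, 0, 1], [-0.012, 0.0019, -0.0164, 0, 1], [-0.02, 0.0032, -0.0273, 0, 1], [-0.03, 0.0047, -0.041, 0, 1], [-0.04, 0.0063, -0.0546, 0, 1], [-0.048, 0.0076, -0.0655, 0, 1], [-0.053, 0.0084, -0.0724, 0, 1], [-0.053, 0.0084, -0.0724, 0, 1]], squeeze=40)

```text
t: 8.65
eef_pos: [0.4858, -0.1591, 0.2655]
tcp_rot: [3.021, 0.631, 2.811]
contact_force: [0.6, -0.2, -2.2]
width: 0.0192
```

```bash
python3 -c "
from h import *
st()
look('l',dict(side=(260,150,400,290,5),top=(330,150,440,270,5)))
st()
"
```

```text
t 8.65 q [-0.6226 -0.6529 -0.55    1.0929  0.2875 -0.2448] p [ 0.4858 -0.1591  0.2655] w 0.019192884116851137 F [ 0.5998 -0.1816 -2.1575] M [ 0.1346  0.8781 -0.0263]
R [[-0.7638  0.2553  0.5928]
 [ 0.2622  0.962  -0.0765]
 [-0.5898  0.097  -0.8017]]
lean deg 36.70742863863004 az -7.352402157732022 jaw az 75.13422020385427
t 8.75 q [-0.6228 -0.6525 -0.5548  1.0926  0.286  -0.2449] p [ 0.4846 -0.1589  0.2618] w 0.019030016708459576 F [-0.5857  0.6987 -3.5918] M [0.1378 1.0167 0.0165]
R [[-0.7663  0.2567  0.589 ]
 [ 0.264   0.9615 -0.0757]
 [-0.5857  0.0975 -0.8046]]
lean deg 36.427207805400684 az -7.320598020445991 jaw az 75.05027740631813
```

View pics/side_l_c.png

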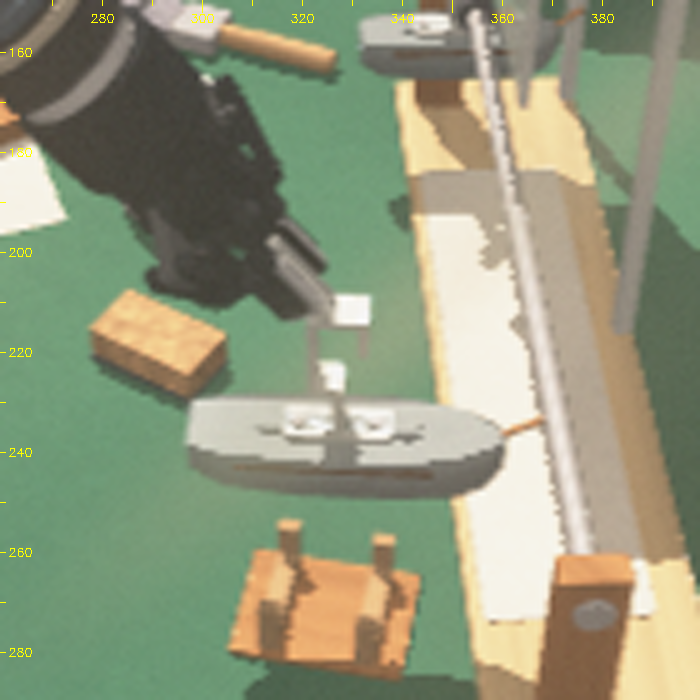

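View pics/top_l_c.png

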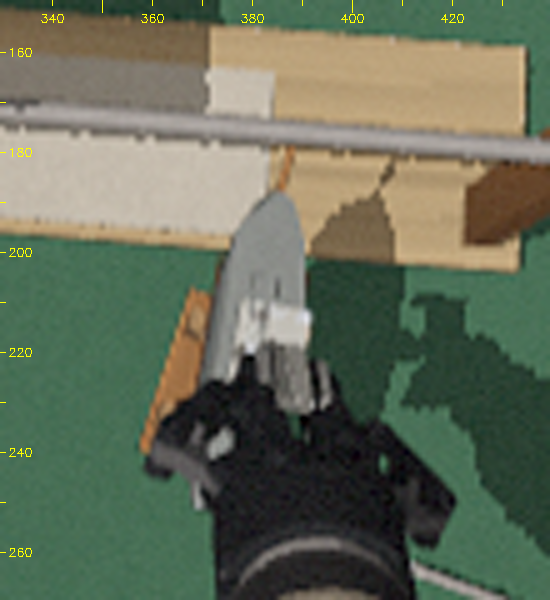

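```bash
cat >> h.py <<'E'
A=np.radians(35.95); SG=np.array([-.0016,0,0])
def hullframe(R):
    x,y,z=R.T; xh=np.sin(A)*z-np.cos(A)*x; zh=-np.cos(A)*z-np.sin(A)*x; return np.c_[xh,y,zh]
def seat(p,R):
    H=hullframe(R); return p-.011*R[:,2]+R@SG+H@np.array([.023,0,-.038])
YAW=-5.07
MID=np.array([.6270,-.0135,.2])
def rail(s,dx=0,dz=0): return MID+s*yaxis(YAW)+dx*xaxis(YAW)+np.array([0,0,dz])
E
python3 - <<'E'
from h import *
s,R=st(); p=s['eef_pos']; H=hullframe(R); print("H",H); S=seat(p,R); print("seat",S)
for c in [(15.5,10,11),(15.5,-10,11)]: print(proj("side",S+H@(np.array(c)/1000)),proj("top",S+H@(np.array(c)/1000)))
# after turn
a=turn_for(R,yaxis(YAW)); R2=R@Ro.from_euler('z',a,degrees=True).as_matrix(); H2=hullframe(R2)
print("turn",a,"H2",H2,"yaw",np.degrees(np.arctan2(H2[1,0],H2[0,0])))
T=rail(-.07,-.06,.028); off=seat(np.zeros(3),R2); tcp=T-off; print("tcp",tcp,"delta",R.T@(tcp-p))
E
```

```text
t 8.75 q [-0.6228 -0.6525 -0.5548  1.0926  0.286  -0.2449] p [ 0.4846 -0.1589  0.2618] w 0.019030016708459576 F [-0.5857  0.6987 -3.5918] M [0.1378 1.0167 0.0165]
R [[-0.7663  0.2567  0.589 ]
 [ 0.264   0.9615 -0.0757]
 [-0.5857  0.0975 -0.8046]]
lean deg 36.427207805400684 az -7.320598020445991 jaw az 75.05027740631813
H [[ 0.9661  0.2567 -0.0269]
 [-0.2581  0.9615 -0.0937]
 [ 0.0018  0.0975  0.9952]]
seat [ 0.5026 -0.1609  0.2338]
[332.9549 209.5198] [383.4871 211.2916]
[332.1689 215.6226] [391.6937 213.4872]
turn -11.2626933692776 H2 [[ 0.9948  0.1021 -0.0061]
 [-0.102   0.9946  0.0195]
 [ 0.0081 -0.0188  0.9998]] yaw -5.8544251999259975
tcp [ 0.5431 -0.0756  0.256 ] delta [-0.0195  0.0946  0.0328]
```

```bash
python3 - <<'E'
from h import *
np.set_printoptions(precision=4,suppress=True)
X=xaxis(-18.8);S=np.array([.5018,-.1663,.145])
p,e=tri((364,262),(390.2,188)); print("sprit end tri",p,e,"x,y along hull",(p-S)@X,(p-S)@yaxis(-18.8))
p,e=tri((356.3,264.5),(386,195.5)); print("bow tip",p,e,(p-S)@X)
# post feet: side image base of post near u~ 384,v 216 ; world of rack(98,55)
for s_ in (.055,.305):
  for z in (.012,.1,.31):
    P=rail(s_,.098); P[2]=z; print(s_,z,proj("side",P),proj("top",P))
E
python3 -c "
from h import *
crop('side','pics/side_l.png',330,100,420,230,4.6,'pics/s_d.png')"
```

```text
sprit end tri [ 0.6039 -0.2033  0.0794] 0.0018320586269544525 x,y along hull 0.10851807104715837 -0.0020972982518627126
bow tip [ 0.5858 -0.1941  0.0599] 0.002261863638865607 0.08847717524403699
0.055 0.012 [383.7241 214.8202] [306.1186 152.0473]
0.055 0.1 [386.9368 195.2122] [304.7643 143.4417]
0.055 0.31 [396.0292 139.7193] [300.4409 115.9705]
0.305 0.012 [372.418  168.4808] [223.4353 145.9452]
0.305 0.1 [374.7397 149.4302] [215.456  136.8886]
0.305 0.31 [381.1632  96.7224] [190.019  108.0177]
```

View pics/s_d.png

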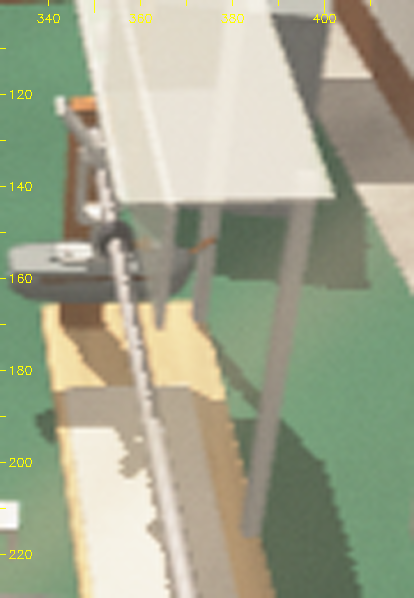

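Request:
servo_tool(motion=[[-0.003, 0.014, 0.005, -0.35, 1], [-0.0065, 0.032, 0.011, -0.75, 1], [-0.01, 0.05, 0.0175, -1.2, 1], [-0.0135, 0.067, 0.023, -1.6, 1], [-0.017, 0.082, 0.0285, -1.95, 1], [-0.019, 0.091, 0.0317, -2.17, 1], [-0.0195, 0.0946, 0.0328, -2.25, 1], [-0.0195, 0.0946, 0.0328, -2.25, 1]], squeeze=45)

```text
t: 9.42
eef_pos: [0.5427, -0.075, 0.2539]
tcp_rot: [-3.118, 0.632, 3.054]
contact_force: [-0.7, 0.6, -3.0]
width: 0.0193
```

```bash
python3 - <<'E'
from h import *
look('m',dict(side=(280,120,420,260,5),top=(280,140,420,250,5)))
s,R=st(); H=hullframe(R); S=seat(s['eef_pos'],R); print("seat",S,"rack",(S-MID)@xaxis(YAW),(S-MID)@yaxis(YAW),S[2]); print(H)
for c in [(15.5,10,11),(15.5,-10,11)]: print(proj("side",S+H@(np.array(c)/1000)),proj("top",S+H@(np.array(c)/1000)))
E
```

```text
t 9.5167 q [-0.3284 -0.5703 -0.5286  0.9875  0.1168 -0.1934] p [ 0.5427 -0.0764  0.2549] w 0.019241910912637973 F [ 0.4028  0.9291 -2.5799] M [ 0.1288  0.9964 -0.0326]
R [[-0.8025  0.1035  0.5876]
 [ 0.0718  0.9944 -0.0771]
 [-0.5923 -0.0197 -0.8054]]
lean deg 36.347228819724215 az -7.477265365798433 jaw az 84.05826340634741
seat [ 0.5606 -0.0788  0.2269] rack -0.06039017459860684 -0.07092918217950221 0.22689735006690984
[[ 0.9946  0.1035 -0.0046]
 [-0.1034  0.9944  0.0203]
 [ 0.0067 -0.0197  0.9998]]
[348.4674 187.6882] [345.8047 188.1676]
[349.156  192.4842] [354.2359 188.8999]
```

View pics/side_m_c.png

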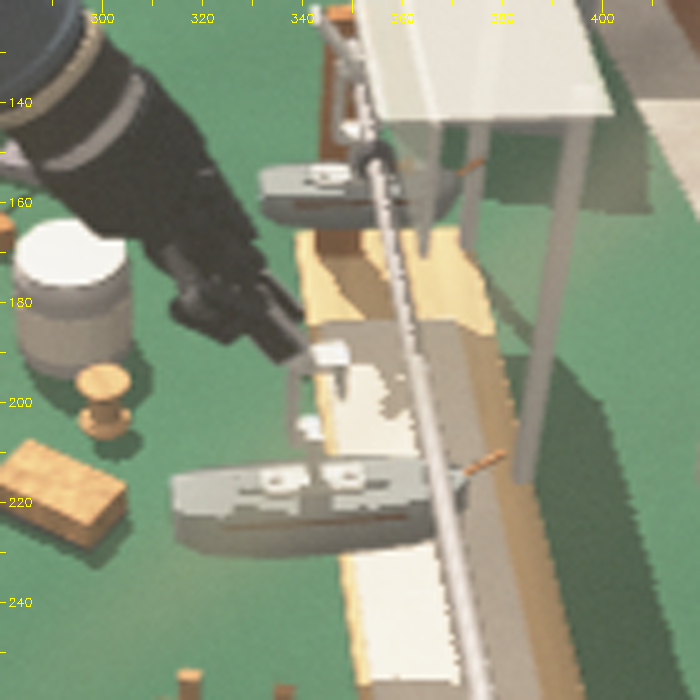

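View pics/top_m_c.png

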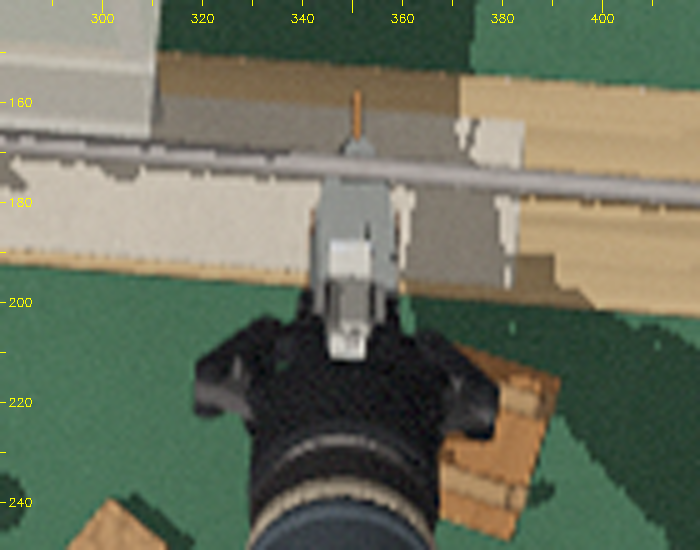

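```bash
python3 - <<'E'
from h import *
s,R=st(); d=.058*xaxis(YAW)+np.array([0,0,.002]); print(R.T@d, R.T@xaxis(YAW),R.T@yaxis(YAW),R.T[:,2])
E
```

```text
t 9.5167 q [-0.3284 -0.5703 -0.5286  0.9875  0.1168 -0.1934] p [ 0.5427 -0.0764  0.2549] w 0.019241910912637973 F [ 0.4028  0.9291 -2.5799] M [ 0.1288  0.9964 -0.0326]
R [[-0.8025  0.1035  0.5876]
 [ 0.0718  0.9944 -0.0771]
 [-0.5923 -0.0197 -0.8054]]
lean deg 36.347228819724215 az -7.477265365798433 jaw az 84.05826340634741
[-0.0479  0.0008  0.0327] [-0.8057  0.0152  0.5922] [ 0.0006  0.9997 -0.0249] [-0.5923 -0.0197 -0.8054]
```

Request:
servo_tool(motion=[[-0.009, 0, 0.005, 0, 1], [-0.02, 0, 0.013, 0, 1], [-0.031, 0, 0.021, 0, 1], [-0.041, 0.001, 0.028, 0, 1], [-0.046, 0.001, 0.0315, 0, 1], [-0.048, 0.001, 0.0327, 0, 1], [-0.048, 0.001, 0.0327, 0, 1]])

```text
t: 10.1
eef_pos: [0.601, -0.082, 0.2582]
tcp_rot: [-3.116, 0.635, 3.052]
contact_force: [1.0, -0.2, -1.7]
width: 0.0193
```

```bash
python3 - <<'E'
from h import *
look('n',dict(side=(300,120,420,240,6),top=(300,140,400,230,6)))
s,R=st(); H=hullframe(R); S=seat(s['eef_pos'],R); print("seat",S,"rack",(S-MID)@xaxis(YAW),(S-MID)@yaxis(YAW),S[2]); print(H)
E
```

```text
t 10.2 q [-0.2954 -0.4053 -0.4176  0.929   0.0969 -0.1663] p [ 0.6006 -0.0817  0.2584] w 0.019475298136671593 F [ 0.4024 -0.3055 -2.7982] M [ 0.1242  0.9996 -0.0063]
R [[-0.8015  0.104   0.5888]
 [ 0.0717  0.9944 -0.078 ]
 [-0.5936 -0.0203 -0.8045]]
lean deg 36.43903963258975 az -7.54783914892105 jaw az 84.03079890649529
seat [ 0.6185 -0.0842  0.2304] rack -0.0021828481510737965 -0.07116175780319005 0.2303545180109418
[[ 0.9946  0.104  -0.0061]
 [-0.1038  0.9944  0.0211]
 [ 0.0083 -0.0203  0.9998]]
```

View pics/side_n_c.png

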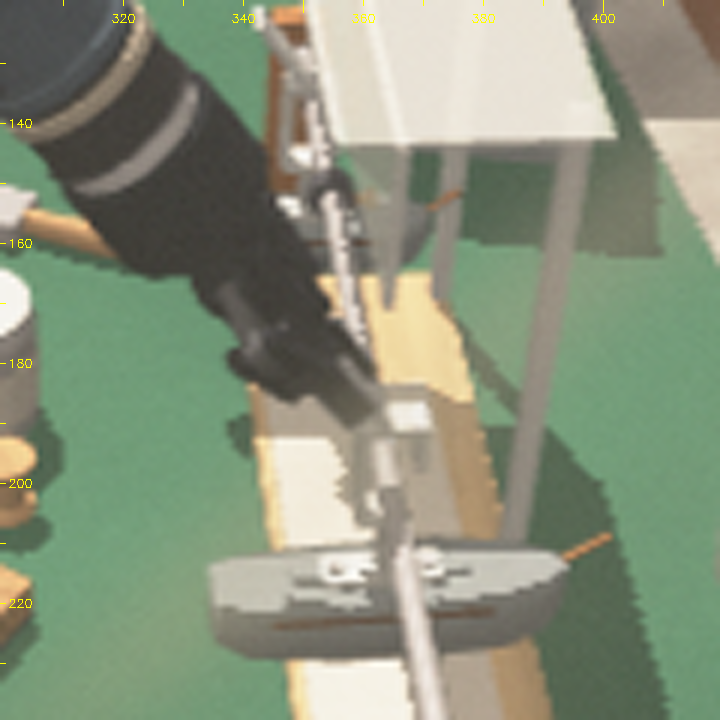

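View pics/top_n_c.png

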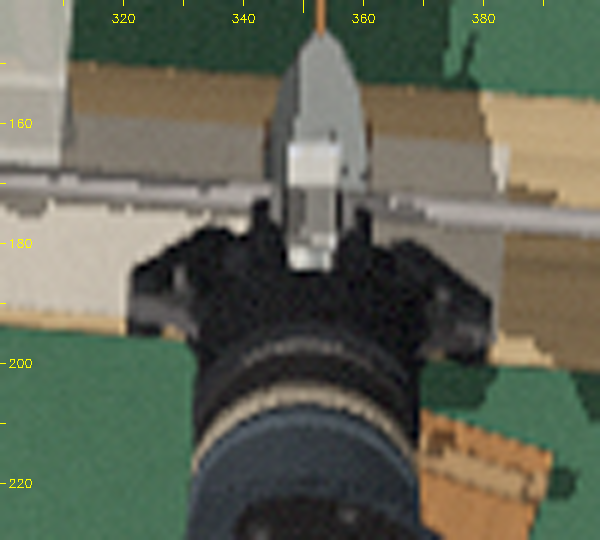

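Request:
servo_tool(motion=[[0.003, 0, 0.004, 0, 1], [0.007, 0, 0.0095, 0, 1], [0.011, 0.0003, 0.015, 0, 1], [0.014, 0.0004, 0.019, 0, 1], [0.016, 0.0005, 0.0217, 0, 1], [0.016, 0.0005, 0.0217, 0, 1], [0.016, 0.0005, 0.0217, 0, 1]])

```text
t: 10.78
eef_pos: [0.601, -0.0814, 0.231]
tcp_rot: [-3.116, 0.636, 3.053]
contact_force: [0.0, 0.3, -1.7]
width: 0.0192
```

```bash
cat >> h.py <<'E'
def sr():
    s,R=st(); H=hullframe(R); S=seat(s['eef_pos'],R); print("seat rack",(S-MID)@xaxis(YAW),(S-MID)@yaxis(YAW),S[2]); F=s['contact_force'];print("F along rail",F@yaxis(YAW),"x",F@xaxis(YAW),"z",F[2])
E
python3 -c "
from h import *
sr()"
```

```text
t 10.7833 q [-0.2947 -0.4048 -0.4715  0.8745  0.0969 -0.1663] p [ 0.601  -0.0814  0.231 ] w 0.019237930891294105 F [ 0.0219  0.2856 -1.6757] M [ 0.2115  0.9831 -0.0197]
R [[-0.8016  0.1033  0.5889]
 [ 0.0711  0.9944 -0.0776]
 [-0.5936 -0.0203 -0.8045]]
lean deg 36.43962128715998 az -7.506661745317662 jaw az 84.07106928741811
seat rack -0.0018324886639644032 -0.07078635019604014 0.20296305978521126
F along rail 0.28646351517311813 x -0.003476698171701874 z -1.6756813713906449
```

Request:
servo_tool(motion=[[0.0006, 0, 0.0008, 0, 1], [0.0012, 0, 0.0016, 0, 1], [0.0018, 0, 0.0024, 0, 1], [0.0018, 0, 0.0024, 0, 1]])

```text
t: 11.12
eef_pos: [0.6012, -0.0816, 0.2286]
tcp_rot: [-3.116, 0.636, 3.053]
contact_force: [-0.1, -0.3, -1.7]
width: 0.0191
```

```bash
python3 -c "
from h import *
sr()"
```

```text
t 11.1167 q [-0.2949 -0.4047 -0.4764  0.8687  0.097  -0.1664] p [ 0.6012 -0.0816  0.2286] w 0.01912007995401782 F [-0.0727 -0.3328 -1.7051] M [ 0.1091  0.9493 -0.0318]
R [[-0.8012  0.1034  0.5894]
 [ 0.071   0.9944 -0.0778]
 [-0.5942 -0.0205 -0.804 ]]
lean deg 36.48149992943488 az -7.521791075570983 jaw az 84.06553115314736
seat rack -0.0015892504001065717 -0.0709502105872168 0.20063716694056496
F along rail -0.33790986467058765 x -0.04298238151067569 z -1.7050926546668743
```

Request:
servo_tool(motion=[[0.0006, 0, 0.0008, 0, 1], [0.0012, 0, 0.0016, 0, 1], [0.0018, 0, 0.0024, 0, 1], [0.0018, 0, 0.0024, 0, 1]])

```text
t: 11.45
eef_pos: [0.6022, -0.0818, 0.2281]
tcp_rot: [-3.115, 0.64, 3.054]
contact_force: [-3.8, 0.6, 2.4]
width: 0.019
```

```bash
python3 -c "
from h import *
sr()"
```

```text
t 11.45 q [-0.295  -0.4057 -0.4802  0.8619  0.0974 -0.1665] p [ 0.6022 -0.0818  0.2281] w 0.018958370177150477 F [-3.7978  0.6372  2.3566] M [0.2337 0.6834 0.0859]
R [[-0.7988  0.1032  0.5926]
 [ 0.0703  0.9944 -0.0784]
 [-0.5974 -0.021  -0.8016]]
lean deg 36.71335587831574 az -7.540103710806142 jaw az 84.07355659476697
seat rack -0.0005189712659328032 -0.0711141871604448 0.20018888656165565
F along rail 0.2990601100096491 x -3.839243519038833 z 2.3566479297943745
```

Request:
servo_tool(motion=[[0, 0, -0.0018, 0, 1], [0, 0.005, -0.0019, 0, 1], [0, 0.015, -0.0022, 0, 1], [0, 0.03, -0.0026, 0, 1], [0, 0.045, -0.003, 0, 1], [0, 0.06, -0.0033, 0, 1], [0, 0.075, -0.0037, 0, 1], [0, 0.087, -0.004, 0, 1], [0, 0.095, -0.0043, 0, 1], [0, 0.1, -0.0044, 0, 1], [0, 0.1, -0.0044, 0, 1]])

```text
t: 12.37
eef_pos: [0.6095, 0.0203, 0.228]
tcp_rot: [-3.119, 0.638, 3.055]
contact_force: [0.6, 2.1, 2.6]
width: 0.0192
```

```bash
python3 - <<'E'
from h import *
sr()
look('q',dict(side=(300,100,420,220,6),top=(250,110,370,220,6)))
sr()
E
```

```text
t 12.3667 q [-0.0559 -0.3892 -0.4683  0.8544 -0.0411  0.0248] p [0.6095 0.0203 0.228 ] w 0.019196455102025767 F [0.6033 2.1195 2.6108] M [0.3687 0.2239 0.2181]
R [[-0.8002  0.1     0.5913]
 [ 0.0695  0.9948 -0.0742]
 [-0.5956 -0.0183 -0.803 ]]
lean deg 36.57781190848822 az -7.153615217723785 jaw az 84.25712463217998
seat rack -0.002238710681587072 0.03136202495960447 0.20006702492147133
F along rail 2.1645086211505062 x 0.41360461456198494 z 2.61079563630916
t 12.4667 q [-0.057  -0.3894 -0.4685  0.8546 -0.039   0.0241] p [0.6095 0.0202 0.228 ] w 0.019288845000546312 F [-0.1744  3.0977  2.8274] M [0.7767 0.107  0.5346]
R [[-0.8003  0.0994  0.5913]
 [ 0.0698  0.9949 -0.0728]
 [-0.5955 -0.017  -0.8032]]
lean deg 36.56738634012426 az -7.02089062635596 jaw az 84.29168504471752
seat rack -0.0022679652176084237 0.031348460708009715 0.2000365761088651
F along rail 3.07022078288891 x -0.4474338493502552 z 2.827429855229399
```

View pics/side_q_c.png

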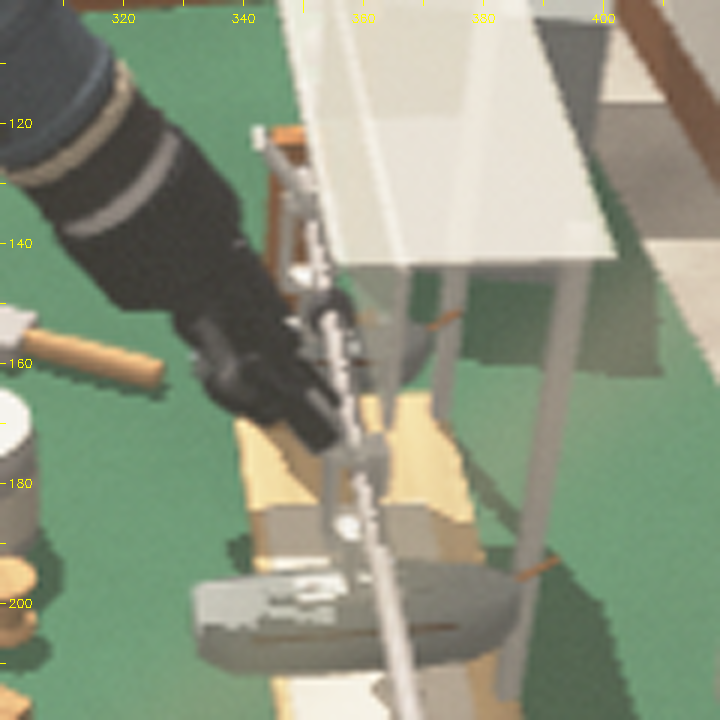

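View pics/top_q_c.png

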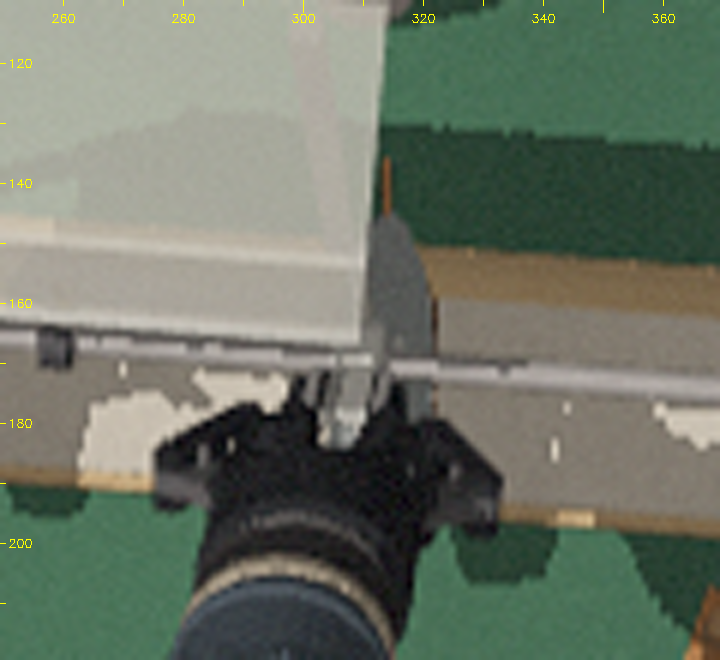

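Request:
servo_tool(motion=[[0, 0.004, -0.0001, 0, 1], [0, 0.008, -0.0002, 0, 1], [0, 0.012, -0.0003, 0, 1], [0, 0.015, -0.0004, 0, 1], [0, 0.018, -0.0005, 0, 1], [0, 0.02, -0.0005, 0, 1]])

```text
t: 12.97
eef_pos: [0.6111, 0.0376, 0.2279]
tcp_rot: [-3.115, 0.638, 3.053]
contact_force: [-0.4, -5.8, 4.5]
width: 0.0191
```

```bash
python3 - <<'E'
from h import *
sr()
E
```

```text
t 12.9667 q [-0.0113 -0.3769 -0.4594  0.8537 -0.0728  0.0625] p [0.6111 0.0376 0.2279] w 0.01912999684992638 F [-0.3614 -5.8197  4.4539] M [-0.9062  0.0219 -0.7789]
R [[-0.8003  0.1047  0.5904]
 [ 0.0714  0.9943 -0.0795]
 [-0.5954 -0.0214 -0.8032]]
lean deg 36.56624509393614 az -7.664301115120683 jaw az 83.99112944551288
seat rack -0.002252026996656487 0.04861300469707711 0.19993221578267234
F along rail -5.8288721704995 x 0.15430986222886584 z 4.453863500151768
```

Request:
servo_tool(motion=[[-0.0006, 0, -0.0008, 0, 1], [-0.0012, 0, -0.0016, 0, 1], [-0.0015, 0, -0.002, 0, 1], [-0.0015, 0.002, -0.002, 0, 1], [-0.0015, 0.002, -0.002, 0, 1]])

```text
t: 13.38
eef_pos: [0.6102, 0.0407, 0.2282]
tcp_rot: [-3.117, 0.634, 3.054]
contact_force: [1.1, -1.0, 0.8]
width: 0.0192
```

```bash
python3 - <<'E'
from h import *
sr()
E
```

```text
t 13.3833 q [-0.0061 -0.3749 -0.4553  0.8599 -0.0733  0.066 ] p [0.6102 0.0407 0.2282] w 0.019249737805434985 F [ 1.0628 -1.0469  0.8341] M [-0.099   0.4818 -0.141 ]
R [[-0.8027  0.1024  0.5876]
 [ 0.0707  0.9945 -0.0768]
 [-0.5922 -0.0201 -0.8055]]
lean deg 36.33914471124803 az -7.447562107042265 jaw az 84.12098855871749
seat rack -0.0034781224907272507 0.05167937573504663 0.20020902176526414
F along rail -0.9489049108125491 x 1.1511325285274114 z 0.8340787680520695
```

Request:
servo_tool(motion=[[-0.0006, 0.002, 0.0001, 0, 1], [-0.001, 0.005, 0.0002, 0, 1], [-0.001, 0.009, 0.0002, 0, 1], [-0.001, 0.013, 0.0001, 0, 1], [-0.001, 0.017, 0, 0, 1], [-0.001, 0.02, 0, 0, 1], [-0.001, 0.022, 0, 0, 1]])

```text
t: 13.97
eef_pos: [0.6135, 0.063, 0.2286]
tcp_rot: [-3.117, 0.634, 3.054]
contact_force: [-0.4, -0.2, -3.0]
width: 0.019
```

```bash
python3 - <<'E'
from h import *
look('r',dict(side=(300,100,420,220,6)))
sr()
E
```

```text
t 14.0167 q [ 0.0452 -0.3547 -0.4396  0.8583 -0.1026  0.1071] p [0.6135 0.0632 0.2287] w 0.018817601781026788 F [-0.273  -0.5223 -2.568 ] M [0.12   0.9033 0.0417]
R [[-0.8023  0.1014  0.5882]
 [ 0.0701  0.9946 -0.0759]
 [-0.5927 -0.0197 -0.8052]]
lean deg 36.3736749817308 az -7.352963311475102 jaw az 84.17697535660504
seat rack -0.002153813391823345 0.07444822361010109 0.20065138414738853
F along rail -0.5443754909557671 x -0.2257934752237973 z -2.5679968350519364
```

View pics/side_r_c.png

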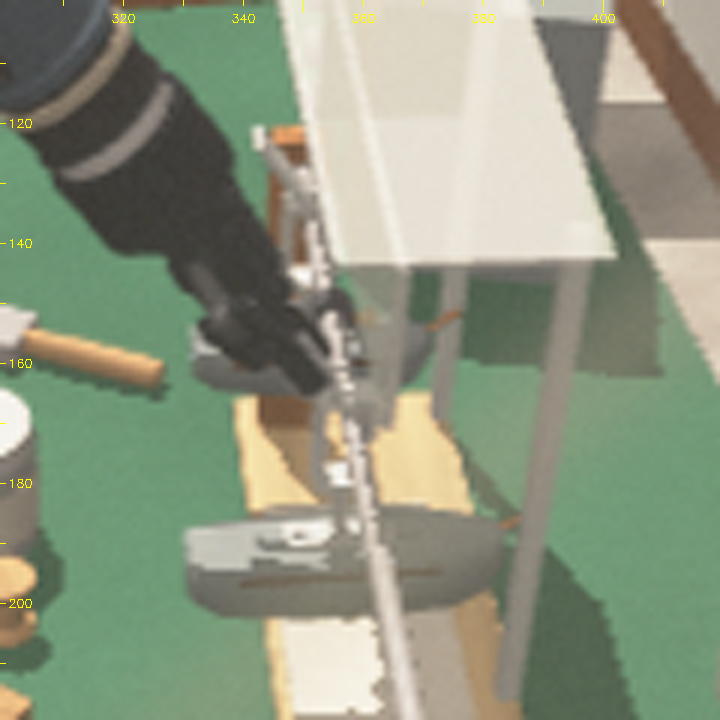

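Request:
servo_tool(motion=[[0.0002, 0.003, 0.0002, 0, 1], [0.0002, 0.008, 0.0001, 0, 1], [0.0002, 0.014, 0, 0, 1], [0.0002, 0.02, -0.0001, 0, 1], [0.0002, 0.026, -0.0003, 0, 1], [0.0002, 0.032, -0.0005, 0, 1], [0.0002, 0.038, -0.0006, 0, 1], [0.0002, 0.042, -0.0007, 0, 1], [0.0002, 0.045, -0.0008, 0, 1], [0.0002, 0.047, -0.0009, 0, 1], [0.0002, 0.047, -0.0009, 0, 1]])

```text
t: 14.93
eef_pos: [0.6182, 0.1092, 0.2294]
tcp_rot: [-3.116, 0.636, 3.054]
contact_force: [-0.2, -0.5, -2.5]
width: 0.0188
```

```bash
python3 - <<'E'
from h import *
look('u',dict(side=(310,100,410,200,7),top=(200,110,320,210,6)))
sr()
E
```

```text
t 15.0333 q [ 0.1477 -0.3094 -0.4037  0.8585 -0.1647  0.1919] p [0.6182 0.1087 0.2294] w 0.019356256595287728 F [-0.021   1.2835 -2.2774] M [0.1151 1.0304 0.0218]
R [[-0.8012  0.1034  0.5895]
 [ 0.071   0.9944 -0.078 ]
 [-0.5942 -0.0207 -0.804 ]]
lean deg 36.48389911227628 az -7.539912197939062 jaw az 84.06238542379947
seat rack -0.0015129464658254104 0.12007840511483163 0.20137448444315056
F along rail 1.276598958519708 x -0.1343610170505925 z -2.2773781745983146
```

View pics/side_u_c.png

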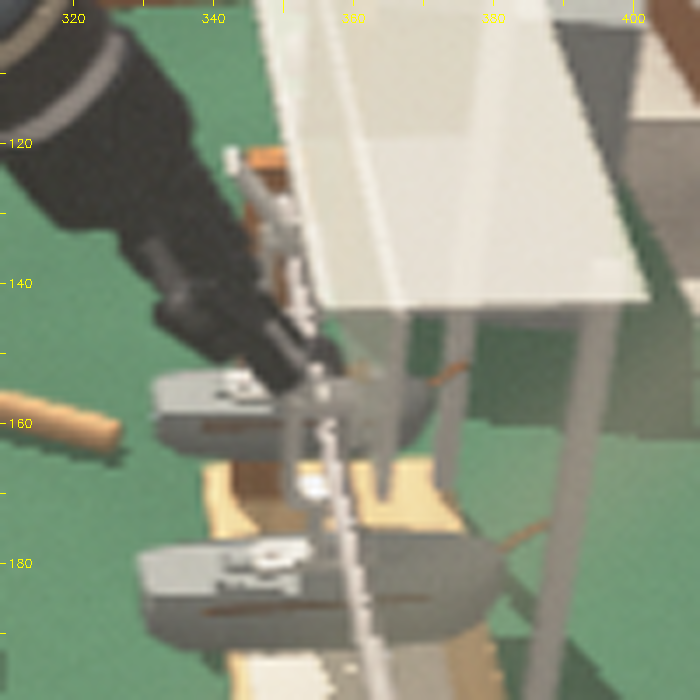

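View pics/top_u_c.png

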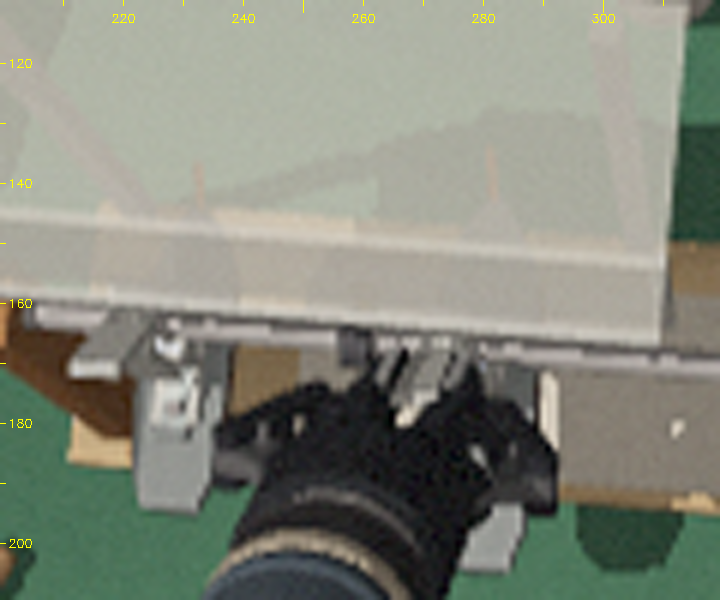

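```bash
python3 - <<'E'
from h import *
np.set_printoptions(precision=4,suppress=True)
p,e=tri((343.2,122.2),(215.5,168.7)); print(p,e,"rack",(p-MID)@xaxis(YAW),(p-MID)@yaxis(YAW))
for u in(258.,261.5,262.5): 
    q=plane("top",u,167.4,.2); print("collar",(q-MID)@yaxis(YAW))
for u,v in((232,186),(237,180)):
  for z in (.27,.3): q=plane("top",u,v,z); print("knuckle",(q-MID)@xaxis(YAW),(q-MID)@yaxis(YAW),z)
s,R=st();p=s['eef_pos']; 
K=p-.011*R[:,2]-.03*R[:,2]+.05*R[:,1]; print("finger mid back",(K-MID)@xaxis(YAW),(K-MID)@yaxis(YAW),K[2],proj("top",K))
E
```

```text
[0.6218 0.2364 0.2526] 0.005340296942576806 rack -0.027307181148813035 0.24847214402566883
collar 0.15896740180253333
collar 0.15025999894613173
collar 0.14777242260983356
knuckle -0.06573333655574456 0.20093749422435545 0.27
knuckle -0.07081887901933678 0.1933937185794106 0.3
knuckle -0.05091411796085008 0.19099057716350373 0.27
knuckle -0.05650641981618192 0.1837869472291551 0.3
t 15.0333 q [ 0.1477 -0.3094 -0.4037  0.8585 -0.1647  0.1919] p [0.6182 0.1087 0.2294] w 0.019356256595287728 F [-0.021   1.2835 -2.2774] M [0.1151 1.0304 0.0218]
R [[-0.8012  0.1034  0.5895]
 [ 0.071   0.9944 -0.078 ]
 [-0.5942 -0.0207 -0.804 ]]
lean deg 36.48389911227628 az -7.539912197939062 jaw az 84.06238542379947
finger mid back -0.04319185840846778 0.17196518081607262 0.2612934295478391 [246.3107 178.1102]
```

Request:
servo_tool(motion=[[0.0003, 0.003, 0.0004, 0, 1], [0.0005, 0.006, 0.0005, 0, 1], [0.0005, 0.009, 0.0004, 0, 1], [0.0005, 0.011, 0.0004, 0, 1], [0.0005, 0.012, 0.0003, 0, 1], [0.0005, 0.012, 0.0003, 0, 1]])

```text
t: 15.53
eef_pos: [0.6192, 0.1211, 0.2286]
tcp_rot: [-3.116, 0.636, 3.054]
contact_force: [-0.2, 0.7, -2.9]
width: 0.0191
```

```bash
python3 - <<'E'
from h import *
sr()
E
```

```text
t 15.5333 q [ 0.1739 -0.2955 -0.394   0.8578 -0.1792  0.2132] p [0.6192 0.1211 0.2286] w 0.01911396868632303 F [-0.2147  0.7348 -2.8663] M [ 0.1696  0.9999 -0.0341]
R [[-0.8011  0.1028  0.5896]
 [ 0.0706  0.9945 -0.0774]
 [-0.5943 -0.0204 -0.804 ]]
lean deg 36.48683163415014 az -7.478952946025652 jaw az 84.09992665540648
seat rack -0.0015702594547596742 0.13253547216842573 0.20065884158832725
F along rail 0.7129708171472652 x -0.27881663932144324 z -2.866256630869644
```

Request:
servo_tool(motion=[[0, 0.001, 0, 0, 1], [0, 0.002, 0, 0, 1], [0, 0.003, 0, 0, 1], [0, 0.003, 0, 0, 1]])

```text
t: 15.87
eef_pos: [0.6196, 0.1238, 0.2286]
tcp_rot: [-3.116, 0.636, 3.053]
contact_force: [0.1, -0.8, -2.1]
width: 0.0192
```

Request:
servo_tool(motion=[[0, 0.0008, 0, 0, 1], [0, 0.001, 0, 0, 1]])

```text
t: 16.03
eef_pos: [0.6197, 0.1247, 0.2286]
tcp_rot: [-3.116, 0.637, 3.053]
contact_force: [0.2, -0.3, -1.7]
width: 0.0192
```

Request:
servo_tool(motion=[[0, 0.0008, 0, 0, 1], [0, 0.001, 0, 0, 1]])

```text
t: 16.2
eef_pos: [0.6198, 0.1257, 0.2286]
tcp_rot: [-3.116, 0.636, 3.053]
contact_force: [0.6, -1.0, -2.5]
width: 0.0186
```

Request:
servo_tool(motion=[[0, 0.0004, 0, 0, 1], [0, 0.0008, 0, 0, 1], [0, 0.0008, 0, 0, 1]])

```text
t: 16.45
eef_pos: [0.6198, 0.1265, 0.2286]
tcp_rot: [-3.116, 0.637, 3.053]
contact_force: [0.7, -0.5, -2.1]
width: 0.0193
```

```bash
python3 - <<'E'
from h import *
sr()
E
```

```text
t 16.45 q [ 0.1856 -0.2886 -0.3886  0.858  -0.1863  0.2232] p [0.6198 0.1265 0.2286] w 0.019339594720222137 F [ 0.7229 -0.4537 -2.1272] M [ 0.0874  0.9238 -0.0281]
R [[-0.801   0.1033  0.5896]
 [ 0.071   0.9944 -0.0778]
 [-0.5944 -0.0204 -0.8039]]
lean deg 36.4939003042641 az -7.511995272466584 jaw az 84.07048535294587
seat rack -0.0014282180174208232 0.13799446637582033 0.2005755111991606
F along rail -0.3880834360118426 x 0.76016024783586 z -2.1272125500148453
```

Request:
servo_tool(motion=[[0, 0.0004, 0, 0, 1], [0, 0.0008, 0, 0, 1], [0, 0.0008, 0, 0, 1]])

```text
t: 16.7
eef_pos: [0.6199, 0.1273, 0.2285]
tcp_rot: [-3.116, 0.636, 3.053]
contact_force: [-0.2, -0.8, -2.7]
width: 0.0188
```

Request:
servo_tool(motion=[[0, 0.0004, 0, 0, 1], [0, 0.0008, 0, 0, 1], [0, 0.0008, 0, 0, 1]])

```text
t: 16.95
eef_pos: [0.62, 0.1281, 0.2285]
tcp_rot: [-3.116, 0.637, 3.053]
contact_force: [0.1, -1.1, -2.4]
width: 0.0193
```

```bash
python3 - <<'E'
from h import *
sr()
E
```

```text
t 16.95 q [ 0.1889 -0.2866 -0.387   0.8581 -0.1882  0.226 ] p [0.62   0.1281 0.2285] w 0.019257880537949277 F [ 0.0633 -1.0816 -2.4033] M [ 0.0992  0.8953 -0.0343]
R [[-0.801   0.1033  0.5896]
 [ 0.071   0.9944 -0.0777]
 [-0.5944 -0.0204 -0.8039]]
lean deg 36.49393868166459 az -7.510951907527073 jaw az 84.07098897142602
seat rack -0.001390199635194276 0.13959797796633275 0.20054317662916646
F along rail -1.071802199099433 x 0.15866875028168032 z -2.403259454345617
```

Request:
servo_tool(motion=[[0, 0.0004, 0, 0, 1], [0, 0.0008, 0, 0, 1], [0, 0.0008, 0, 0, 1]])

```text
t: 17.2
eef_pos: [0.6201, 0.1289, 0.2285]
tcp_rot: [-3.116, 0.636, 3.053]
contact_force: [-0.3, -0.7, -1.8]
width: 0.0189
```

```bash
python3 - <<'E'
from h import *
look('v',dict(side=(330,120,390,180,9),top=(230,140,310,200,9)))
sr()
E
```

```text
t 17.3 q [ 0.1905 -0.2856 -0.3863  0.8581 -0.1891  0.2274] p [0.6201 0.1289 0.2285] w 0.019249170202703714 F [ 0.1412  0.2664 -1.8513] M [ 0.087   0.8171 -0.0449]
R [[-0.8011  0.1033  0.5896]
 [ 0.071   0.9944 -0.0777]
 [-0.5943 -0.0204 -0.8039]]
lean deg 36.491121438076085 az -7.510199693840443 jaw az 84.0711999789128
seat rack -0.0013863006350262402 0.14038569323019542 0.20048471390569228
F along rail 0.277786596385548 x 0.11708070350744146 z -1.8513179896682757
```

View pics/side_v_c.png

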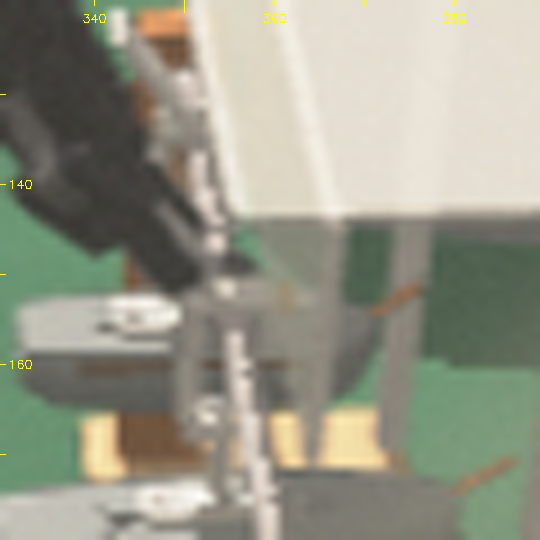

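View pics/top_v_c.png

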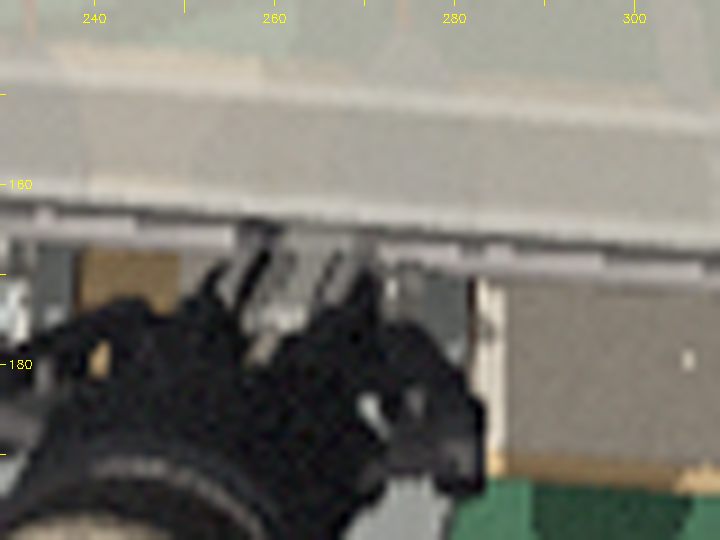

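Request:
servo_tool(motion=[[0, 0.0004, 0, 0, 1], [0, 0.0008, 0, 0, 1], [0, 0.0008, 0, 0, 1]])

```text
t: 17.55
eef_pos: [0.6201, 0.1293, 0.2285]
tcp_rot: [-3.115, 0.637, 3.053]
contact_force: [-0.1, -1.6, -1.0]
width: 0.0191
```

Request:
servo_tool(motion=[[0, 0.0003, 0, 0, 1], [0, 0.0006, 0, 0, 1], [0, 0.0006, 0, 0, 1]])

```text
t: 17.8
eef_pos: [0.6201, 0.1295, 0.2285]
tcp_rot: [-3.114, 0.636, 3.053]
contact_force: [-1.4, -3.5, -1.0]
width: 0.0194
```

```bash
python3 - <<'E'
from h import *
sr()
E
```

```text
t 17.8 q [ 0.193  -0.284  -0.385   0.8587 -0.1924  0.2299] p [0.6201 0.1295 0.2285] w 0.019350546220365496 F [-1.3509 -3.5293 -1.005 ] M [-0.4601  0.9769 -0.522 ]
R [[-0.801   0.1047  0.5894]
 [ 0.0713  0.9943 -0.0797]
 [-0.5944 -0.0218 -0.8039]]
lean deg 36.494896037025484 az -7.700114812089049 jaw az 83.98789277088773
seat rack -0.0013792325170199331 0.14089991835530402 0.200476209938968
F along rail -3.6348987357100775 x -1.0336833081962755 z -1.0050497613329086
```

Request:
servo_tool(motion=[[0.0003, -0.0004, 0.0004, -0.1, 1], [0.0006, -0.0008, 0.0008, -0.2, 1], [0.0006, -0.0008, 0.0008, -0.2, 1]])

```text
t: 18.05
eef_pos: [0.6204, 0.1292, 0.2284]
tcp_rot: [-3.103, 0.637, 3.075]
contact_force: [-3.4, -3.1, 1.9]
width: 0.0193
```

```bash
python3 - <<'E'
from h import *
sr()
E
```

```text
t 18.05 q [ 0.1915 -0.2854 -0.387   0.8562 -0.1903  0.2104] p [0.6204 0.1292 0.2284] w 0.01927855809055013 F [-3.4319 -3.1146  1.8621] M [-0.4851  0.9579 -0.5004]
R [[-0.802   0.0894  0.5906]
 [ 0.0534  0.9955 -0.0782]
 [-0.5949 -0.0312 -0.8032]]
lean deg 36.565889045049396 az -7.5432576915586305 jaw az 84.86841287768922
seat rack -0.0010934975215940847 0.14066610831548393 0.20040449718167858
F along rail -3.405700481906907 x -3.1432647711124537 z 1.862068745147588
```

Request:
servo_tool(motion=[[-0.0002, -0.0005, -0.0004, 0, 1], [-0.0002, -0.0008, -0.0006, 0, 1], [-0.0002, -0.0008, -0.0006, 0, 1]])

```text
t: 18.3
eef_pos: [0.6202, 0.1291, 0.2283]
tcp_rot: [-3.105, 0.637, 3.075]
contact_force: [-0.3, -1.9, -1.6]
width: 0.0191
```

```bash
python3 - <<'E'
from h import *
sr()
E
```

```text
t 18.3 q [ 0.1903 -0.2862 -0.3875  0.8565 -0.188   0.2097] p [0.6202 0.1291 0.2283] w 0.01911734226368383 F [-0.2875 -1.8751 -1.5918] M [-0.1362  0.6652 -0.2457]
R [[-0.8023  0.0887  0.5904]
 [ 0.0537  0.9956 -0.0767]
 [-0.5946 -0.0298 -0.8035]]
lean deg 36.534883867106444 az -7.399337391512638 jaw az 84.90725437493509
seat rack -0.0012494647517677052 0.14058204247618544 0.2003718856647328
F along rail -1.8931529354349754 x -0.12062660291169443 z -1.5918352429809572
```

Request:
servo_tool(motion=[[0, 0, 0, 0, 0.5], [0, 0, 0, 0, 0.45], [0, 0, 0, 0, 0.4], [0, 0, 0, 0, 0.35], [0, 0, 0, 0, 0.3], [0, 0, 0, 0, 0.3]], squeeze=20)

```text
t: 18.8
eef_pos: [0.6199, 0.1289, 0.2282]
tcp_rot: [-3.104, 0.636, 3.075]
contact_force: [0.0, 0.5, -0.1]
width: 0.0298
```

```bash
python3 - <<'E'
from h import *
look('w',dict(side=(310,100,410,200,7),top=(210,130,310,210,7)))
sr()
E
```

```text
t 18.9 q [ 0.1903 -0.2863 -0.3875  0.8575 -0.1888  0.2097] p [0.6199 0.1288 0.2281] w 0.029569851747331496 F [ 0.0721 -0.0391 -0.0499] M [0.0554 0.5993 0.0483]
R [[-0.8027  0.0891  0.5897]
 [ 0.0536  0.9955 -0.0776]
 [-0.594  -0.0307 -0.8039]]
lean deg 36.49470160747675 az -7.493237448430215 jaw az 84.88377490067302
seat rack -0.0015806673661746126 0.14023142396481517 0.2001661912986148
F along rail -0.03254052371506567 x 0.07523921845255659 z -0.049949568659761384
```

View pics/side_w_c.png

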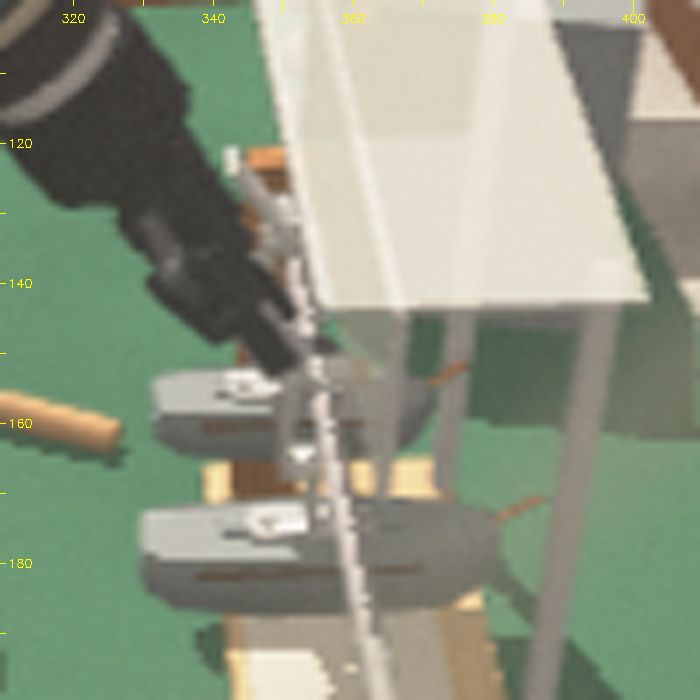

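View pics/top_w_c.png

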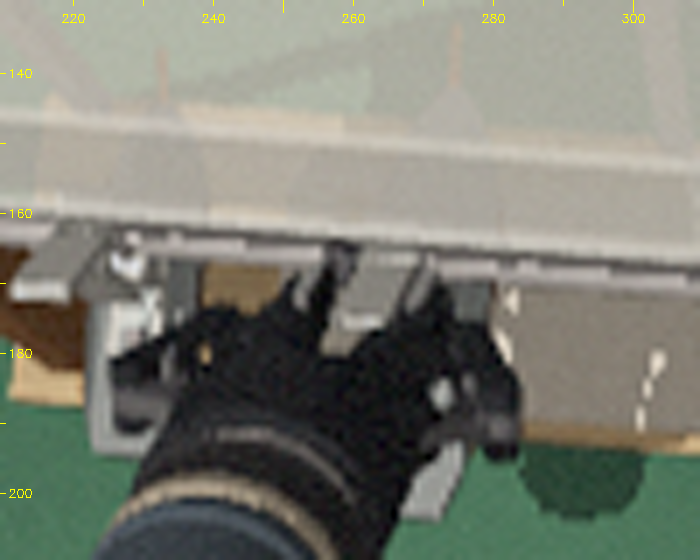

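Request:
servo_tool(motion=[[0, 0, -0.006, 0, 0.3], [0, -0.0003, -0.016, 0, 0.3], [0, -0.0006, -0.028, 0, 0.3], [0, -0.001, -0.042, 0, 0.3], [0, -0.0015, -0.058, 0, 0.3], [0, -0.002, -0.075, 0, 0.3], [0, -0.003, -0.1, 0, 0.3], [0, -0.004, -0.13, 0, 0.3], [0, -0.004, -0.16, 0, 0.3], [0, -0.004, -0.18, 0, 0.3], [0, -0.004, -0.19, 0, 0.3], [0, -0.004, -0.19, 0, 0.3]])

```text
t: 19.9
eef_pos: [0.5072, 0.14, 0.3865]
tcp_rot: [-3.107, 0.644, 3.074]
contact_force: [0.6, 0.9, 1.3]
width: 0.0298
```

```bash
python3 - <<'E'
from h import *
look('x',dict(side=(310,90,420,200,7),top=(200,110,320,210,6)))
sr()
E
```

```text
t 20.0 q [ 0.28   -0.497  -0.2262  1.2453 -0.2398  0.285 ] p [0.5074 0.1396 0.3811] w 0.029642266885659758 F [ 0.6699 -0.6008 -0.608 ] M [ 0.0591  0.6317 -0.0606]
R [[-0.8025  0.089   0.59  ]
 [ 0.0535  0.9956 -0.0774]
 [-0.5943 -0.0306 -0.8037]]
lean deg 36.51540656324921 az -7.478190195129031 jaw az 84.89161368462715
seat rack -0.11458052424424749 0.1410367144394938 0.3530963428527527
F along rail -0.5392024522491928 x 0.720326826697343 z -0.6080407436035362
```

View pics/side_x_c.png

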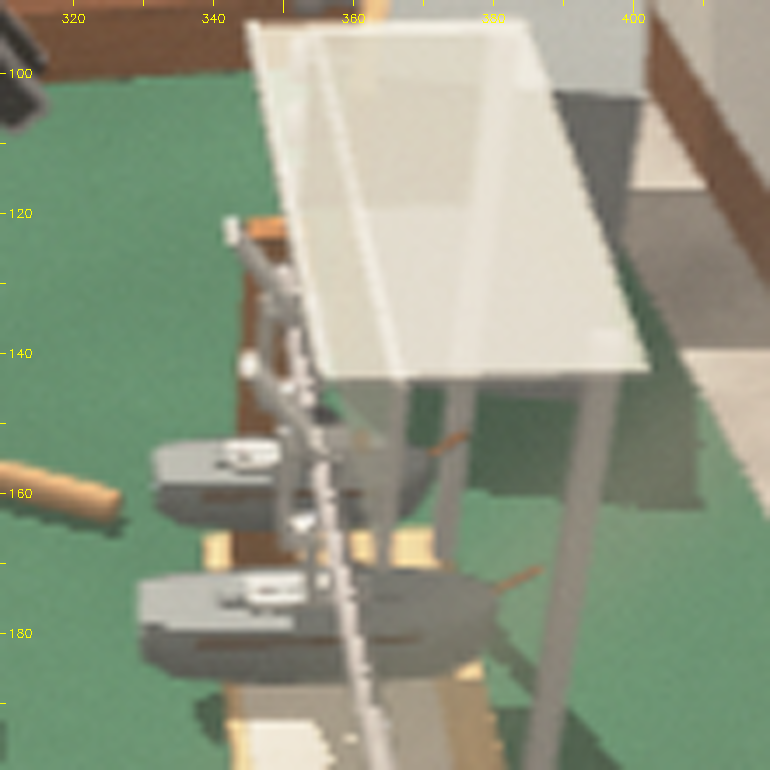

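View pics/top_x_c.png

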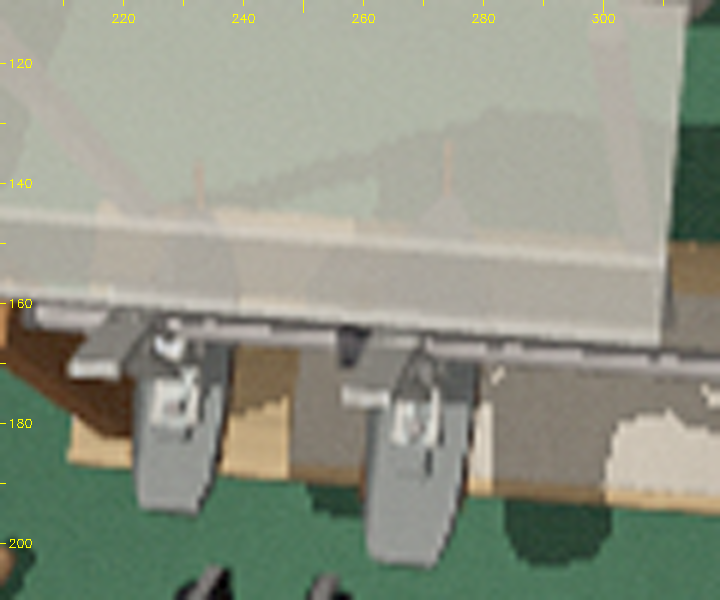

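```bash
python3 - <<'E'
from h import *
np.set_printoptions(precision=4,suppress=True)
a0=cv2.imread('pics/top_x.png').astype(int);s0=cv2.imread('pics/side_x.png').astype(int)
t0=cv2.imread('pics/top0.png').astype(int)
for k in range(6): f=vision.grab_frame("top"); g=vision.grab_frame("side")
cv2.imwrite('pics/top_y.png',f[:,:,::-1]);cv2.imwrite('pics/side_y.png',g[:,:,::-1])
F=f[:,:,::-1].astype(int)
r=(slice(110,210),slice(200,320)); print("diff moving",np.abs(F-a0)[r].max(),(np.abs(F-a0)[r].sum(2)>60).sum())
G=g[:,:,::-1].astype(int); r=(slice(110,200),slice(325,420)); print((np.abs(G-s0)[r].sum(2)>60).sum())
for v in (164,166,168): print(v,"before",[int(x.sum()//3) for x in t0[v,250:268]],"now",[int(x.sum()//3) for x in F[v,250:268]])
st1=plane("top",266.5,202.8,.118); sp=plane("top",274.,133.5,.135); d=sp-st1
print(st1,sp,np.linalg.norm(d[:2]),"yaw hull1",np.degrees(np.arctan2(d[1],d[0])))
st2=plane("top",228.,194.,.118); sp2=plane("top",232.7,137,.135); d=sp2-st2; print("yaw hull2",np.degrees(np.arctan2(d[1],d[0])))
crop("top","pics/top_y.png",235,120,305,210,8.5,"pics/ty_c.png")
# moved bystanders?
m=np.abs(F-t0).sum(2)>90; m=m.astype(np.uint8)*255; cv2.imwrite("pics/diff.png",m)
E
```

```text
diff moving 70 29
0
164 before [80, 78, 77, 81, 83, 88, 77, 56, 55, 73, 96, 100, 106, 104, 123, 124, 146, 144] now [91, 88, 89, 90, 87, 91, 86, 60, 62, 80, 104, 109, 124, 125, 143, 142, 160, 158]
166 before [161, 162, 165, 166, 168, 173, 98, 85, 86, 65, 67, 49, 95, 145, 142, 141, 105, 143] now [174, 174, 175, 177, 181, 185, 109, 88, 91, 73, 73, 105, 138, 140, 150, 148, 164, 164]
168 before [108, 106, 110, 115, 115, 123, 93, 73, 76, 75, 82, 37, 79, 125, 126, 132, 136, 138] now [118, 115, 118, 122, 126, 136, 97, 78, 80, 77, 106, 131, 125, 126, 123, 125, 124, 122]
[0.5616 0.1349 0.118 ] [0.7476 0.1139 0.135 ] 0.1872103686220455 yaw hull1 -6.461011533959832
yaw hull2 -5.003133412877588
```

View pics/ty_c.png

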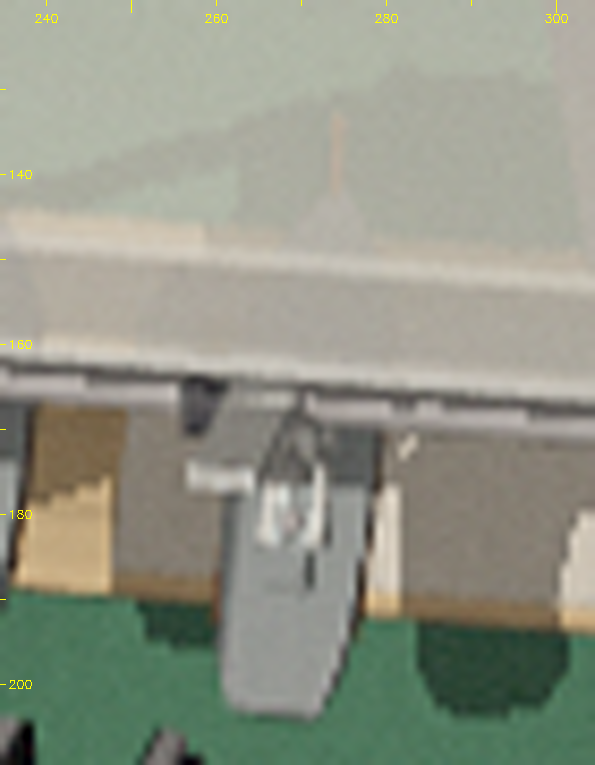

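View pics/top_y.png

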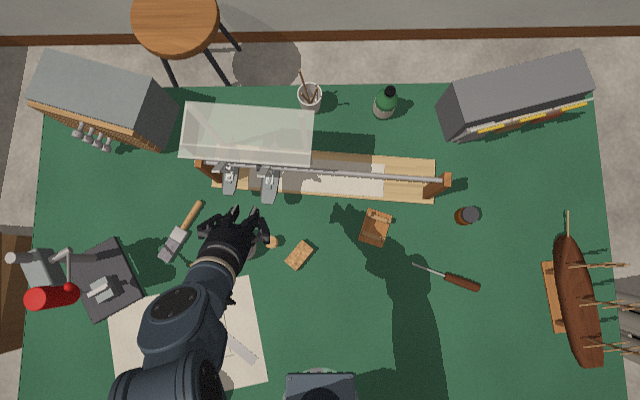

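```bash
python3 -c "
from station import ctrl,sensors
print(sensors.get_state()['t']); print(ctrl.sign_off())"
```

```text
20.6
the job is handed in; nothing more can be done
None
```

The hull is hanging on the rail with its hook against the stop collar. I handed the job in at about 20.6 s, with the gripper clear of everything.

**What I did:**
- I leaned the hand back about 36° and pinched the finger tab. I lifted the hull straight out of the cradle and lowered the hook over the open stretch of rail.
- I slid it under the hood until I felt the collar at about 3.6 N. Then I eased the push, squared the hull, let go and withdrew along the tab.

**What the last checks showed:**
- **Collar:** its visible far edge is on the same image pixel as before, so I see no sign that it moved.
- **Stillness:** two side pictures about 0.6 s apart show no change around the hull. In the top view 29 pixels changed. I put these down to the gripper fingers at the edge of the crop, but I did not confirm it.
- **Squareness:** the camera puts the hull about 1.4° off the rail's square. The jaws read within about 0.2° of square when I let go. One pixel in that picture is worth about 0.8°, so the two roughly agree.
- **Other objects:** the second hull and the things on the bench look undisturbed in the final pictures. The arm hides the tin in the last top view, and I made no separate measurement of each item.

**Not confirmed or unexpected:**
- **Bowsprit:** by my measurements it overlaps the hood post, but nothing was felt as it passed. The resistance just before that went away once I took some weight off the hook, so I put it down to rail friction.
- **Hook and collar:** after letting go I checked their contact only in the pictures, so there could be a gap of a few tenths of a millimetre.

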